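# Reset the staining stand's rail to its mark, clamp it, lay the coverslip bars across

## Task

Reset the staining stand: turn both black clamp knobs anticlockwise to loosen them fully, slide the front rail along the slotted feet until the red index at the rail's left end is level with the green mark clip, then turn both knobs clockwise to their stops. Only after that, lay every coverslip bar from the mat across the two rails, one beside the other without touching or overlapping, lug up, square to the rails, resting flat on both and overhanging at both ends. Leave the bottles, cups and tape roll where they are.

Things in the scene. Friction and masses are not known exactly. Their poses are not given: they have to be found in the camera images.
- stand: fixed grey staining stand: base plate 190 (x) x 185 (y) mm, its top 6 mm up; origin at the centre of the underside, x across the rails away from the robot, y along the rails to the left, z up. The fixed rear rail is an aluminium bar 10 mm thick (x), 160 mm long (y, centred), centre line at x = +83 mm, top 36 mm above the origin; dark end stops at y = +-77 mm (6 mm thick) rise 14 mm above it. The front rail is alike and parallel
- rail (a joint): travel in m of the front rail along stand x, towards the rear rail: its centre line is at stand x = -0.017 + travel; range 0 to 0.030, starts at 0 to 0.004, the mark is at 0.014 to 0.027. It takes about 4 N to slide and stays where left; the knobs do not block it, tight or loose. Between its two feet (at y = +-45 mm) it can be gripped across its 10 mm from above, or pushed
- rail_index (a point): red index tab (4 mm wide, 14 mm high) at the left (+y) end of the front rail, 8.5 mm above the stand's origin, in the plane of the rail's centre line; axes as the stand's
- rail_top (a point): middle of the front rail's top face, 36 mm above the stand's origin; moves with the rail; axes as the stand's
- mark (a point): face of the green mark clip (4 mm wide, 14 mm high) on the white scale at the left edge of the stand: the red index has to be level with it along stand x; it does not move in a run, its place varies from start to start; axes as the stand's
- knob_l (a joint): black T-shaped clamp knob of the left slotted foot, on the stand's base (it does not travel with the rail), 53 mm ahead (stand -x) of the stand's centre and +45 mm in stand y. Turn in rad about the vertical: 0 is the loose stop, grows clockwise seen from above to the tight stop at 1.25. It starts between 1.15 and 1.25, turns with slight friction (0.06 N m) and stays where left
- knob_l_grip (a point): middle of the left knob's grip bar, 50 mm above the stand's origin, on its axis: the bar is 44 mm long (y of this point), 10 mm thick (x), from 38 to 62 mm above the stand's origin; axes turn with the knob and are the stand's at 0
- knob_r (a joint): black T-shaped clamp knob of the right slotted foot, on the stand's base (it does not travel with the rail), 53 mm ahead (stand -x) of the stand's centre and -45 mm in stand y. Turn in rad about the vertical: 0 is the loose stop, grows clockwise seen from above to the tight stop at 1.25. It starts between 1.15 and 1.25, turns with slight friction (0.06 N m) and stays where left
- knob_r_grip (a point): the same for the right knob
- mat: blue-grey rubber mat 140 (x) x 180 (y) x 2 mm, fixed; origin at the centre of its underside; the bars start on it, side by side at about 38 mm from one another along its y
- bar1_mid (a point): white coverslip bar, one of up to four alike (three or four are there; no reading if absent): flat strip 120 long (x) x 24 wide (y) x 8 mm thick, about 60 g, with an upright blue lug in the middle of its top, 10 mm in x, 20 mm in y, rising to 32 mm above the underside: pinch it along x. The point is in the middle of the bar, 16 mm above its underside; z up. Starts flat on the mat
- bar2_mid (a point): another bar like bar1, same point and axes
- bar3_mid (a point): another bar like bar1, same point and axes
- bar4_mid (a point): another bar like bar1, same point and axes
- stain_a_mid (a point): bystander, not to be moved: amber stain bottle with black cap and a violet band on its label, 45 mm across, 90 mm high; the point is half-way up on its axis
- stain_b_mid (a point): bystander, not to be moved: amber stain bottle with black cap and a blue label, 45 mm across, 90 mm high; the point is half-way up on its axis
- cup_red_mid (a point): bystander, not to be moved: specimen cup with red cap, 52 mm across, 64 mm high; the point is half-way up on its axis
- tape_mid (a point): bystander, not to be moved: roll of yellow tape lying flat, 100 mm across, 24 mm high; the point is half-way up on its axis

How it is judged:
By the outcome, as a careful person would: the job done as asked, in the order asked, and still so for the second after the job is handed in, with the robot touching nothing.
Of bar1, bar2, bar3, bar4 only 3 to 4 are there at a start; the rules pass over those that are not, and their reading is None.
At some moment in a run one of bar1, bar2, bar3, bar4 may be knocked a few centimetres aside while the robot is not near it.
Once in a run the grip may slacken for a moment while it holds something.
It also fails if it takes over 208 s, if anything falls off the work surface, if the arm or the gripper's body presses on something with over 40 N, if the wrist force passes 120 N, or if a joint passes its speed limit or range.

## Robot

A 7-joint arm with a two-finger parallel gripper is mounted at the origin on a cart in front of the work surface, level with it; the furniture and walls round the work are solid. World frame = base frame: x ahead of the robot, y to its left, z up, the work surface at z = 0. Lengths are in mm, angles in rad, forces in N, time in s.
With the tool pointing down it reaches from about 400 to 875 mm from the base axis. Payload 6.5 kg.
Tool frame: the origin (TCP) lies at the very end of the fingers, on their centre line; the grasp point (between the pads) lies 19 mm behind it; z points along the fingers, y is the line along which they close (so a half turn about z gives the same grasp; the last joint's range is limited). The gripper opens to 88 mm and grips with 3 to 60 N. Pads are 18 mm wide; open, the fingers measure 123 mm over their backs; the gripper's body (75 mm by 187 mm) begins 45 mm behind the grasp point.
Start: joints at [1.283, 0.536, -0.004, 1.538, 0.003, 1.067, -0.071], TCP at [142.987, -634.07, 214.516] pointing down, gripper open.
Joint ranges: [-2.7, 2.7], [-0.37, 2.16], [-1.27, 1.26], [0.24, 2.4], [-1.31, 4.45], [0.19, 1.91], [-2.76, 2.76]. Speed limits (rad/s): [2.39, 2.39, 3.14, 3.14, 3.14, 3.14, 3.14].

## Interface

Orientations are given as a 3x3 rotation matrix whose columns are the frame's x, y, z axes.
In Python, from bench import read_state, camera, get_calibration, close_job gives the robot as it stands.
- The arm moves only by the tool jog_arm, never from a script. Its argument "increments" is text: rows parted by semicolons, each of 6 numbers parted by spaces: the shift along the tool's x, y, z in m, then the turn, a rotation vector about the tool's x, y, z in degrees. A call has 1 to 20 rows; each row shifts and turns the commanded pose from where the row before left it, along the tool's axes as they then stand; what a row does not reach is not made up. A row lasts 1/8 s, in which the tool goes at most 62.5 mm and 10.7 degrees, less where a joint would pass 70% of its speed; a pose out of reach is approached as far as the arm can. A call is refused whole if a number of a shift passes 0.0625 or a number of a turn 10.7, either way. A call with a gripper value outside its range is refused whole. "jaw" is the finger opening in m, from 0 to 0.0881, set as the call begins (left out, the last holds). The fingers move at their own pace and stop on an object; "force" is the grip in N (left out, the last holds). Time passes only in rows, so rows that do not move let the fingers close. It gives the time, the measured TCP pose, the force, the opening and the grip force at its end, in the units of the state.
- read_state(): the state, without advancing time (a new reading comes with each control period).
- camera(name): name is "scene" or "side" or "wrist"; returns the picture (420x560x3 uint8, red, green, blue); there is no depth.
- get_calibration(name): a dict with "intrinsics" (3x3 intrinsics, pixels), "world_to_cam" (4x4, takes a point from world to camera coordinates); the wrist camera has in their place "hand_eye" (4x4, takes a point from camera to tool coordinates, whose origin is the TCP and whose axes are the flange's). Camera axes: x right, y down, z forward; pixel columns grow to the right and rows downward; lengths in mm; the calibration is good to about 2 mm. A picture is of the moment at which its call begins: read the wrist's pose just before it. get_calibration takes no time and is no camera call.
- close_job(): hands the job in; it is judged then, once.
The state is a dict: "t": time; "joint_pos": joint angles; "qvel": joint speeds; "tau": joint torques, N m; "tcp_pos": TCP position; "orientation": TCP orientation; "contact_force": force on the tool from outside, world axes, zero at the start; "torque": the same for the moment, N m; "finger_gap": finger opening in mm; "finger_force": force on a finger pad.
Only numpy, scipy, OpenCV 4.12 (cv2) and the standard library are available. Lean on these libraries where they do the work, as an engineer would, in place of code of your own. Each camera call takes 0.05 s, during which the arm holds its last target. There are 200 camera calls.

## Working session

There is one attempt and no reset: what is moved stays moved. The work goes in short steps, Python scripts to look and compute and a tool call to move; the robot and the scene stay as the last step left them, time stands still between calls to the robot, and variables do not carry over. Pictures are saved under pics/ and viewed, at most 14 in all, crops included, and the job is handed in when it is done.

Besides the shell and the picture viewer there is one more tool, called after ">>>" as a command line: name --argument value ..., lists and objects as JSON in quotes. jog_arm: Moves the arm, as the interface text tells. Its arguments: {"type":"object","properties":{"increments":{"type":"string"},"jaw":{"type":"number"},"force":{"type":"number"}},"required":["increments"]}

```bash
ls; mkdir -p pics; python3 - <<'E'
from bench import *
import cv2,numpy as np
for n in("scene","side"):
    cv2.imwrite(f"pics/{n}0.png",cv2.resize(camera(n),(800,600))[:,:,::-1])
    c=get_calibration(n);print(n,np.round(c["intrinsics"],1).tolist(),np.round(c["world_to_cam"],3).tolist())
c=get_calibration("wrist");print({k:np.round(v,3).tolist() for k,v in c.items() if hasattr(v,'__len__')})
s=read_state();print(s)
E
```

```text
pics
scene [[492.1, 0.0, 284.7], [0.0, 492.1, 208.8], [0.0, 0.0, 1.0]] [[0.865, -0.501, 0.014, -456.986], [-0.209, -0.386, -0.899, 223.469], [0.455, 0.775, -0.438, 504.971], [0.0, 0.0, 0.0, 1.0]]
side [[506.2, 0.0, 276.7], [0.0, 506.2, 203.7], [0.0, 0.0, 1.0]] [[0.983, -0.185, 0.002, -584.152], [-0.113, -0.606, -0.788, 221.04], [0.147, 0.774, -0.616, 697.733], [0.0, 0.0, 0.0, 1.0]]
{'intrinsics': [[344.336, 0.0, 281.346], [0.0, 344.336, 209.756], [0.0, 0.0, 1.0]], 'hand_eye': [[-0.0, -0.954, -0.301, 78.54], [1.0, 0.0, -0.001, -0.272], [0.001, -0.301, 0.954, -169.138], [0.0, 0.0, 0.0, 1.0]]}
{'t': 0.1, 'joint_pos': array([ 1.28280757,  0.5371052 , -0.00442259,  1.53872762,  0.00260455,
        1.06729937, -0.07119347]), 'qvel': array([-2.10908737e-05, -1.14489036e-03, -2.37280765e-03, -3.03274386e-03,
        3.90632565e-04, -1.96777368e-06, -1.02948499e-03]), 'tau': array([ 1.61919423e-03, -5.72084570e+01,  9.93352085e-01, -2.52232075e+01,
       -5.62498556e-02,  1.35363205e-02,  6.48962305e-05]), 'tcp_pos': array([ 142.83276896, -633.52708745,  213.73549385]), 'orientation': array([[ 9.75490856e-01,  2.20039494e-01, -4.58955058e-04],
       [ 2.20039936e-01, -9.75489766e-01,  1.46364296e-03],
       [-1.25646707e-04, -1.52875877e-03, -9.99998824e-01]]), 'contact_force': array([-0.19913871,  0.46385361,  0.17804171]), 'torque': array([-0.00083807, -0.11864319, -0.03998528]), 'finger_force': 0.0, 'finger_gap': 88.07605185179979}
```

View pics/scene0.png

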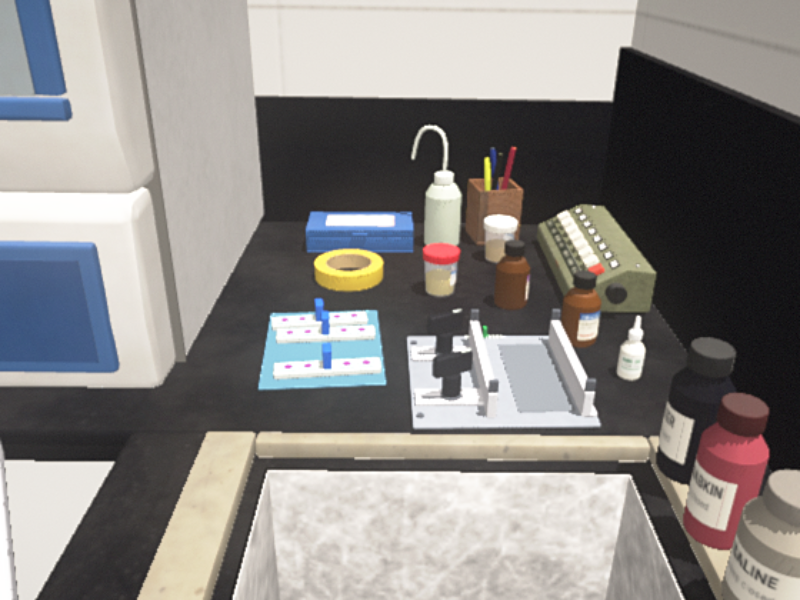

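View pics/side0.png

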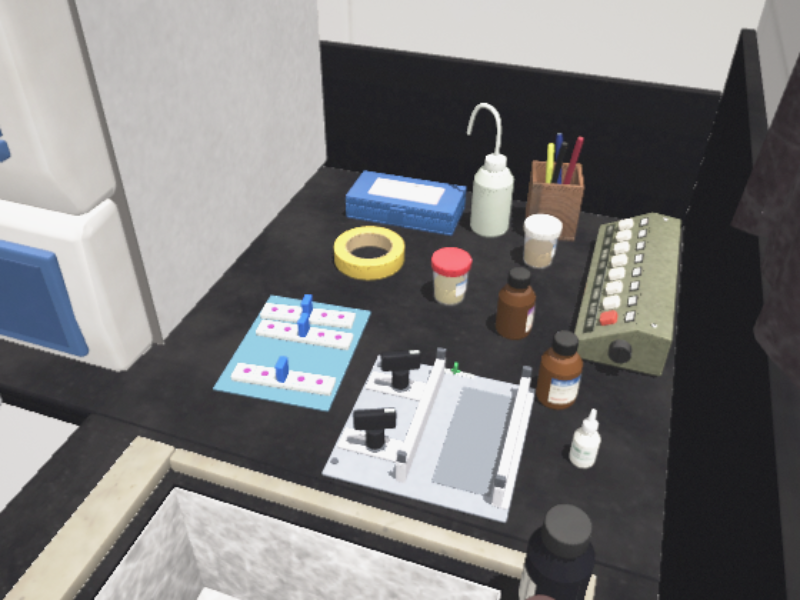

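The scene and side views show three bars on the mat, the stand with its black knobs (scene ~(448,322), (452,363)), and the green clip at ~(486,331). I'll turn these pixels into positions.

```bash
cat > h.py <<'E'
from bench import *
import cv2,numpy as np
def px2w(n,u,v,z,pose=None):
    c=get_calibration(n);K=np.array(c["intrinsics"])
    d=np.linalg.inv(K)@[u,v,1.]
    if n=="wrist":
        H=np.array(c["hand_eye"]);p,R=pose
        o=R@H[:3,3]+p;d=R@H[:3,:3]@d
    else:
        T=np.array(c["world_to_cam"]);o=-T[:3,:3].T@T[:3,3];d=T[:3,:3].T@d
    return o+d*(z-o[2])/d[2]
def w2px(n,P,pose=None):
    c=get_calibration(n);K=np.array(c["intrinsics"])
    if n=="wrist":
        H=np.array(c["hand_eye"]);p,R=pose
        q=H[:3,:3].T@(R.T@(np.array(P)-p)-H[:3,3])
    else:
        T=np.array(c["world_to_cam"]);q=T[:3,:3]@P+T[:3,3]
    q=K@q;return q[:2]/q[2]
E
python3 - <<'E'
from h import *
for n,L in {"scene":[("FRcorner",412,424,6),("RRcorner",597,424,6),("FL",408,337,6),("rearstopR",590,381,50),("rearstopL",556,312,50),("frontstopR",491,392,50),("frontstopL",474,312,50),("knobL",448,321,50),("knobR",452,362,50),("clip",486,331,13),("mat",260,385,2),("mat",384,383,2),("mat",378,311,2),("mat",270,314,2),("lug1",326,347,32),("lug2",325,314,32),("lug3",319,301,32),("redcup",441,253,64)],
"side":[("FR",328,474,6),("RR",507,514,6),("rearstopR",499,480,50),("rearstopL",527,371,50),("frontstopR",402,456,50),("frontstopL",441,352,50),("knobL",400,362,50),("knobR",375,420,50),("clip",456,368,13),("mat",216,389,2),("mat",329,408,2),("mat",371,310,2),("mat",268,296,2),("lug1",283,361,32),("lug2",304,317,32),("lug3",308,298,32)]}.items():
    for k,u,v,z in L: print(n,k,np.round(px2w(n,u*.7,v*.7,z)))
E
```

```text
scene FRcorner [512. -38.   6.]
scene RRcorner [ 675. -129.    6.]
scene FL [598. 118.   6.]
scene rearstopR [ 672. -114.   50.]
scene rearstopL [743.  19.  50.]
scene frontstopR [574. -83.  50.]
scene frontstopL [657.  65.  50.]
scene knobL [618.  61.  50.]
scene knobR [571. -18.  50.]
scene clip [684.  74.  13.]
scene mat [405. 109.   2.]
scene mat [526.  47.   2.]
scene mat [602. 205.   2.]
scene mat [474. 265.   2.]
scene lug1 [482. 102.  32.]
scene lug2 [514. 177.  32.]
scene lug3 [522. 213.  32.]
scene redcup [703. 210.  64.]
side FR [516. -46.   6.]
side RR [ 681. -125.    6.]
side rearstopR [ 671. -116.   50.]
side rearstopL [744.  17.  50.]
side frontstopR [587. -72.  50.]
side frontstopL [659.  64.  50.]
side knobL [610.  57.  50.]
side knobR [569. -22.  50.]
side clip [680.  73.  13.]
side mat [403. 101.   2.]
side mat [528.  48.   2.]
side mat [602. 209.   2.]
side mat [470. 264.   2.]
side lug1 [483. 101.  32.]
side lug2 [513. 175.  32.]
side lug3 [521. 212.  32.]
```

```bash
cat >> h.py <<'E'
def pose():
    s=read_state();return np.array(s["tcp_pos"]),np.array(s["orientation"])
def go(P,psi):
    "rows to print: shift in tool axes (m) at present attitude, then levelling/turn rotvec (deg)"
    from scipy.spatial.transform import Rotation as Ro
    p,R=pose();d=R.T@(np.array(P)-p)/1000
    c,s=np.cos(np.radians(psi)),np.sin(np.radians(psi))
    Rt=np.array([[c,s,0],[s,-c,0],[0,0,-1.]])
    r=np.degrees(Ro.from_matrix(R.T@Rt).as_rotvec())
    n1=int(np.ceil(max(np.linalg.norm(d)/.055,1)));n2=int(np.ceil(np.linalg.norm(r)/10))
    print("shift",np.round(d,4),"n",n1,"row",np.round(d/n1,4),"| turn",np.round(r,2),"n",n2,"row",np.round(r/max(n2,1),2))
E
python3 - <<'E'
from h import *
for n,L in {"scene":[("black",690,475,0),("blacktop",710,355,150),("stain_b",581,343,0),("stain_btop",585,281,90),("stain_a",512,305,0),("dropper",630,378,0),("cup",440,293,0)],"side":[("stain_btop",565,345,90),("stain_atop",518,280,90),("blacktop",567,530,150)]}.items():
    for k,u,v,z in L: print(n,k,np.round(px2w(n,u*.7,v*.7,z)))
go([143,-634,300],12.7); go([590,10,300],-7)
E
```

```text
scene black [ 701. -224.    0.]
scene blacktop [ 660. -243.  150.]
scene stain_b [784.  12.   0.]
scene stain_btop [770.   5.  90.]
scene stain_a [774. 137.   0.]
scene dropper [777. -76.   0.]
scene cup [708. 216.   0.]
side stain_btop [778.   9.  90.]
side stain_atop [765. 127.  90.]
side blacktop [ 675. -239.  150.]
shift [ 0.      0.0004 -0.0863] n 2 row [ 0.      0.0002 -0.0431] | turn [-0.09  0.01  0.01] n 1 row [-0.09  0.01  0.01]
shift [ 0.5778 -0.5295 -0.0855] n 15 row [ 0.0385 -0.0353 -0.0057] | turn [-0.09  0.02 19.71] n 2 row [-0.04  0.01  9.86]
```

>>> jog_arm --increments "0 0 -0.045 0 0 0;0 0 -0.045 0 0 0;0.0385 -0.0353 0 0 0 0;0.0385 -0.0353 0 0 0 0;0.0385 -0.0353 0 0 0 0;0.0385 -0.0353 0 0 0 0;0.0385 -0.0353 0 0 0 0;0.0385 -0.0353 0 0 0 0;0.0385 -0.0353 0 0 0 0;0.0385 -0.0353 0 0 0 0;0.0385 -0.0353 0 0 0 0;0.0385 -0.0353 0 0 0 0;0.0385 -0.0353 0 0 0 0;0.0385 -0.0353 0 0 0 0;0.0385 -0.0353 0 0 0 0;0.0385 -0.0353 0 0 0 0;0.0385 -0.0353 0 0 0 0;0 0 0 0 0 9.85;0 0 0 0 0 9.85;0 0 0 0 0 0"

```text
t: 2.6
tcp_pos: [589.6, 9.6, 304.1]
orientation: [[0.993, -0.12, -0.001], [-0.12, -0.993, -0.0], [-0.001, 0.0, -1.0]]
contact_force: [-0.6, -0.5, -0.5]
finger_gap: 88.0
finger_force: 0.0
```

>>> jog_arm --increments "0 0 0.05 0 0 0;0 0 0.05 0 0 0;0 0 0 0 0 0;0 0 0 0 0 0" --jaw 0.04

```text
t: 3.1
tcp_pos: [590.9, 9.6, 206.3]
orientation: [[0.993, -0.12, 0.002], [-0.12, -0.993, 0.0], [0.002, -0.001, -1.0]]
contact_force: [0.7, 0.1, 0.4]
finger_gap: 50.7
finger_force: 0.0
```

```bash
python3 - <<'E'
from h import *
p,R=pose();im=camera("wrist");np.savez("w1.npz",p=p,R=R,im=im);print(p,R)
cv2.imwrite("pics/w1.png",cv2.resize(im,(800,600),interpolation=cv2.INTER_CUBIC)[:,:,::-1])
E
```

```text
[590.94378455   9.63241499 206.32250586] [[ 9.92730772e-01 -1.20336421e-01  2.18155200e-03]
 [-1.20337431e-01 -9.92732990e-01  3.37396770e-04]
 [ 2.12509752e-03 -5.97466520e-04 -9.99997563e-01]]
```

View pics/w1.png

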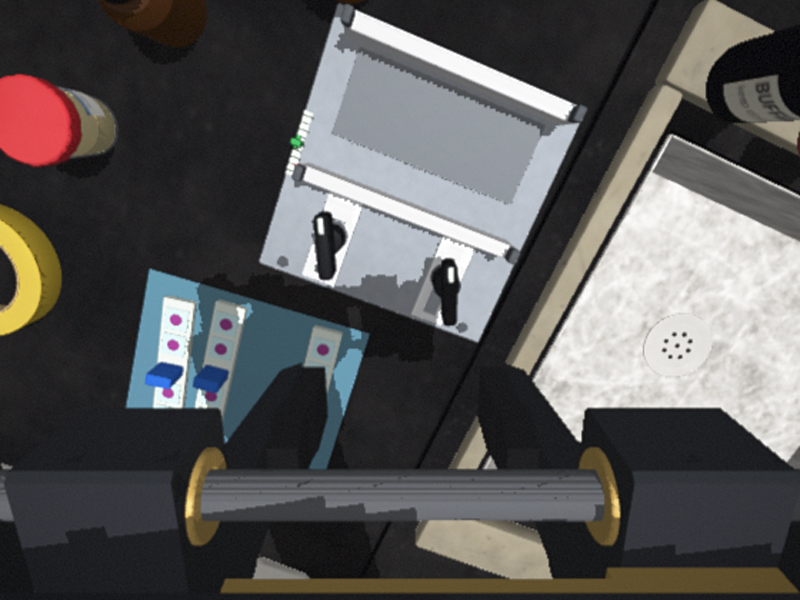

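Wrist view: rear rail end stops at (347,15) and (580,113), front stops at (299,174) and (513,256), base corners at (260,262) and (478,341), knob bars (323,214)-(327,276) and (451,261)-(449,322), green clip (297,142).

```bash
python3 - <<'E'
from h import *
from scipy.optimize import least_squares
w=np.load("w1.npz");ps=(w["p"],w["R"])
def st(q,P):
    c,s=np.cos(q[2]),np.sin(q[2]);return np.array([q[0]+c*P[0]-s*P[1],q[1]+s*P[0]+c*P[1],P[2]])
obs=[(347,14,(83,77,50)),(580,113,(83,-77,50)),(260,262,(-95,92.5,6)),(478,341,(-95,-92.5,6)),(325,245,(-53,45,62)),(450,292,(-53,-45,62))]
f=lambda q:np.concatenate([w2px("wrist",st(q,P),ps)-np.array([u,v])*.7 for u,v,P in obs])
r=least_squares(f,[634,-9,-.495],loss="soft_l1");q=r.x;print(q[:2],np.degrees(q[2]),np.round(r.fun,1))
for n,k in(("l",45),("r",-45)):print(n,np.round(st(q,(-53,k,50)),1))
for a,b in(((323,214),(327,276)),((451,261),(449,322))):
    A,B=[px2w("wrist",x*.7,y*.7,62,ps) for x,y in(a,b)];d=A-B;print(np.round((A+B)/2,1),np.linalg.norm(d),np.degrees(np.arctan2(d[1],d[0])))
inv=lambda P:(lambda d:np.round([np.cos(q[2])*d[0]+np.sin(q[2])*d[1],-np.sin(q[2])*d[0]+np.cos(q[2])*d[1]],1))(P[:2]-q[:2])
for u,v,z in((299,174,50),(513,256,50),(297,142,10)):print(inv(px2w("wrist",u*.7,v*.7,z,ps)))
np.save("q.npy",q)
E
cat >> h.py <<'E'
def st(P):
    q=np.load("q.npy");c,s=np.cos(q[2]),np.sin(q[2]);return np.array([q[0]+c*P[0]-s*P[1],q[1]+s*P[0]+c*P[1],P[2]])
def inv(P):
    q=np.load("q.npy");d=np.array(P)[:2]-q[:2];c,s=np.cos(q[2]),np.sin(q[2]);return np.array([c*d[0]+s*d[1],-s*d[0]+c*d[1]])
E
```

```text
[637.69175728  -4.99048295] -27.96768397997881 [-0.1 -2.1  1.3 -0.8 -1.3 -0.2  0.4  0.8 -1.7  2.   0.7  2.6]
l [612.   59.6  50. ]
r [569.8 -19.9  50. ]
[613.3  57.8  62. ] 40.56829498325388 -5.945243064731567
[572.4 -19.4  62. ] 42.27881559414569 -7.044525194351723
[-15.7  75.3]
[-15.1 -75.7]
[-0.1 90.1]
```

```bash
python3 - <<'E'
from h import *
go([612.5,58.5,90],-6.5)
E
```

```text
shift [ 0.0147 -0.0509  0.117 ] n 3 row [ 0.0049 -0.017   0.039 ] | turn [-0.04 -0.2  -0.43] n 1 row [-0.04 -0.2  -0.43]
```

>>> jog_arm --increments "0.005 -0.017 0 0 0 0;0.005 -0.017 0 0 0 0;0.005 -0.017 0 0 0 0;0 0 0.045 0 -0.1 -0.4;0 0 0.045 0 0 0;0 0 0.026 0 0 0;0 0 0.025 0 0 0;0 0 0.027 0 0 0;0 0 0 0 0 0" --jaw 0.04

```text
t: 4.28
tcp_pos: [609.3, 59.3, 34.7]
orientation: [[0.994, -0.114, -0.006], [-0.114, -0.994, -0.0], [-0.006, 0.001, -1.0]]
contact_force: [0.5, -0.3, 0.4]
finger_gap: 40.3
finger_force: 0.0
```

>>> jog_arm --increments "0 0 0 0 0 0;0 0 0 0 0 0;0 0 0 0 0 0;0 0 0 0 0 0;0 0 0 0 0 0" --jaw 0 --force 30

```text
t: 4.9
tcp_pos: [612.1, 58.8, 38.3]
orientation: [[0.993, -0.115, 0.001], [-0.115, -0.993, 0.001], [0.001, -0.001, -1.0]]
contact_force: [-1.5, 0.7, 8.6]
finger_gap: 0.6
finger_force: 4.2
```

```bash
python3 - <<'E'
from h import *
print(read_state())
a=camera("scene")[170:310,260:440];b=camera("side")[220:370,210:390]
cv2.imwrite("pics/c1.png",np.hstack([cv2.resize(a,(400,310)),cv2.resize(b,(400,310))])[:,:,::-1])
E
```

```text
{'t': 4.9, 'joint_pos': array([ 0.04628827,  0.72623831, -0.30135222,  1.72630257,  0.29819337,
        0.73291939, -2.09212759]), 'qvel': array([ 0.00145893,  0.0004582 ,  0.00070559,  0.00069308,  0.00022739,
       -0.00249481,  0.00065113]), 'tau': array([ 3.34398458e-01, -5.45013034e+01, -3.27627942e+00, -1.66860205e+01,
        2.02230569e-01, -2.90760593e-01, -1.06907519e-03]), 'tcp_pos': array([612.14675256,  58.83276277,  38.26034387]), 'orientation': array([[ 9.93398520e-01, -1.14708155e-01,  1.19148389e-03],
       [-1.14709125e-01, -9.93398816e-01,  7.80127648e-04],
       [ 1.09413168e-03, -9.11651725e-04, -9.99998986e-01]]), 'contact_force': array([-1.47021141,  0.68836193,  8.62454107]), 'torque': array([0.12165999, 0.16215632, 0.06599843]), 'finger_force': 4.15700688958168, 'finger_gap': 0.5936765037741415}
```

View pics/c1.png

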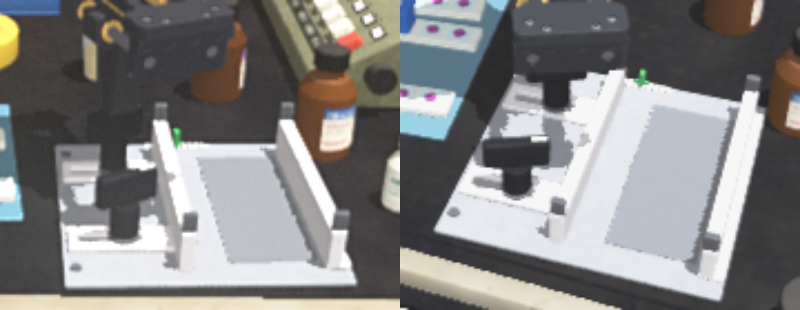

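>>> jog_arm --increments "0 0 0 0 0 0;0 0 0 0 0 0;0 0 0 0 0 0;0 0 0 0 0 0;0 0 0 0 0 0" --jaw 0.05

```text
t: 5.62
tcp_pos: [610.5, 58.7, 36.3]
orientation: [[0.993, -0.114, -0.002], [-0.114, -0.993, 0.001], [-0.002, -0.0, -1.0]]
contact_force: [-0.3, -0.0, 0.2]
finger_gap: 47.9
finger_force: 0.0
```

```bash
python3 - <<'E'
from h import *
ps=pose();print(ps[0]);im=camera("wrist")
for P in([612,58.5,62],[612,58.5,36],[632,56,62],[592,61,62]):print(w2px("wrist",P,ps)/.7)
cv2.imwrite("pics/w2.png",cv2.resize(im,(800,600),interpolation=cv2.INTER_CUBIC)[:,:,::-1])
E
```

```text
[610.49589649  58.73918197  36.34074967]
[403.95011369 392.49373121]
[403.76039114 359.06505738]
[404.65599355 334.77918194]
[403.29615245 445.96328   ]
```

View pics/w2.png

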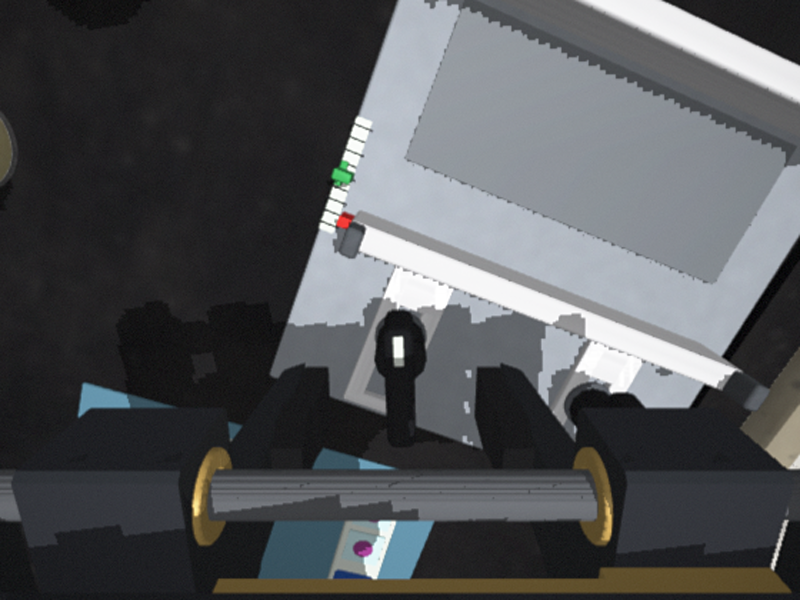

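```bash
python3 - <<'E'
from h import *
im=camera("wrist")[205:330,210:360].astype(float)
im=np.clip((im/255)**.5*255,0,255).astype(np.uint8)
a=cv2.resize(im,(600,500),interpolation=cv2.INTER_CUBIC)
cv2.imwrite("pics/w3.png",a[:,:,::-1])
E
```

```text
(no output)
```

View pics/w3.png

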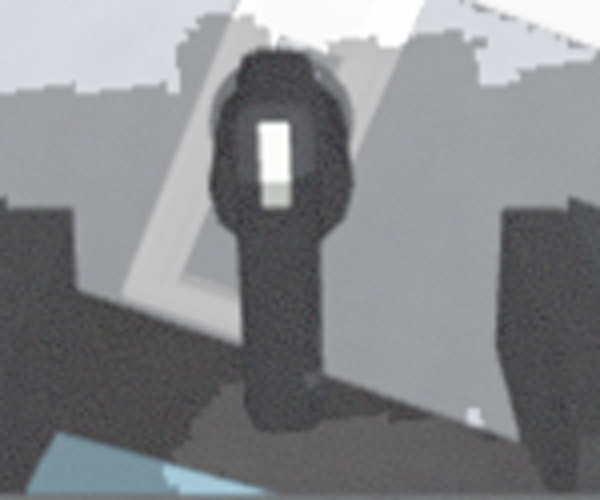

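>>> jog_arm --increments "0 0 0 0 0 0;0 0 0 0 0 0;0 0 0 0 0 0;0 0 0 0 0 0" --jaw 0.006 --force 20

```text
t: 6.22
tcp_pos: [610.7, 58.4, 36.5]
orientation: [[0.993, -0.115, -0.002], [-0.115, -0.993, 0.0], [-0.002, -0.0, -1.0]]
contact_force: [0.5, 2.0, 1.4]
finger_gap: 12.4
finger_force: 1.7
```

>>> jog_arm --increments "0 0 0 0 0 0;0 0 0 0 0 0;0 0 0 0 0 0;0 0 0 0 0 0"

```text
t: 6.72
tcp_pos: [610.8, 59.3, 36.6]
orientation: [[0.993, -0.114, -0.001], [-0.114, -0.993, 0.001], [-0.001, -0.001, -1.0]]
contact_force: [1.1, 5.7, -0.1]
finger_gap: 8.7
finger_force: 20.0
```

```bash
python3 - <<'E'
from h import *
im=camera("wrist")[180:330,190:370].astype(float)
im=np.clip((im/255)**.5*255,0,255).astype(np.uint8)
a=cv2.resize(im,(600,500),interpolation=cv2.INTER_CUBIC)
cv2.imwrite("pics/w4.png",a[:,:,::-1])
E
```

```text
(no output)
```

View pics/w4.png

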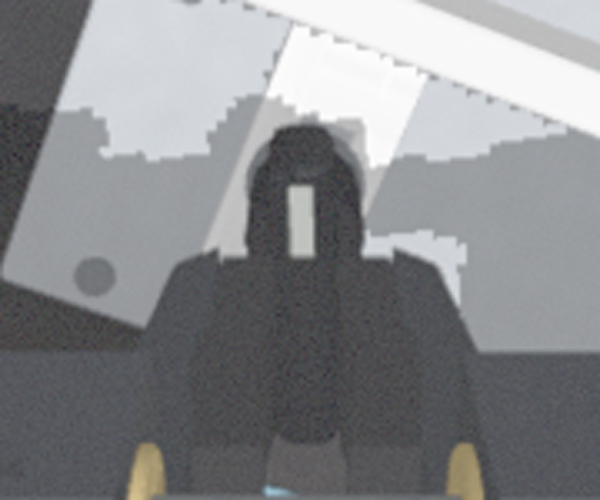

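The fingers now hold the knob bar (gap 8.7 mm, 20 N). Turning anticlockwise.

>>> jog_arm --increments "0 0 0 0 0 -6;0 0 0 0 0 -6;0 0 0 0 0 -6;0 0 0 0 0 -6;0 0 0 0 0 -6;0 0 0 0 0 -6;0 0 0 0 0 -6;0 0 0 0 0 -6;0 0 0 0 0 -6;0 0 0 0 0 -6;0 0 0 0 0 0"

```text
t: 8.15
tcp_pos: [610.9, 59.2, 36.6]
orientation: [[0.595, 0.804, -0.001], [0.804, -0.595, 0.002], [0.001, -0.002, -1.0]]
contact_force: [0.7, 5.2, -0.2]
finger_gap: 8.8
finger_force: 20.0
```

```bash
python3 - <<'E'
from bench import *
print(read_state()["torque"],read_state()["contact_force"])
E
```

```text
[ 1.12546904 -0.1996466  -0.01985256] [ 0.68511342  5.21312451 -0.20259603]
```

>>> jog_arm --increments "0 0 0 0 0 -3;0 0 0 0 0 -3;0 0 0 0 0 -2;0 0 0 0 0 0;0 0 0 0 0 0"

```text
t: 8.78
tcp_pos: [610.9, 59.2, 36.6]
orientation: [[0.478, 0.878, -0.001], [0.878, -0.478, 0.001], [0.001, -0.002, -1.0]]
contact_force: [0.9, 5.3, -1.3]
finger_gap: 8.5
finger_force: 20.0
```

```bash
python3 - <<'E'
from bench import *
print(read_state()["torque"],read_state()["contact_force"])
E
```

```text
[ 1.12071797 -0.29459311 -0.01689741] [ 0.85970451  5.26385122 -1.29371903]
```

>>> jog_arm --increments "0 0 0 0 0 -2;0 0 0 0 0 -2;0 0 0 0 0 0;0 0 0 0 0 0"

```text
t: 9.28
tcp_pos: [610.9, 59.1, 36.6]
orientation: [[0.416, 0.909, -0.001], [0.909, -0.416, 0.002], [0.001, -0.002, -1.0]]
contact_force: [1.1, 6.7, -0.3]
finger_gap: 8.5
finger_force: 20.6
```

```bash
python3 - <<'E'
from bench import *
print(read_state()["torque"],read_state()["contact_force"])
E
```

```text
[ 1.09868189 -0.2456068  -0.28415902] [ 1.05392426  6.66725964 -0.25718192]
```

>>> jog_arm --increments "0 0 0 0 0 0;0 0 0 0 0 0;0 0 0 0 0 0;0 0 -0.04 0 0 0;0 0 -0.04 0 0 0;0 0 0 0 0 10.3;0 0 0 0 0 10.3;0 0 0 0 0 10.3;0 0 0 0 0 10.3;0 0 0 0 0 10.3;0 0 0 0 0 10.3;0 0 0 0 0 10.3;0 0 0 0 0 0;0 0 0 0 0 0" --jaw 0.04

```text
t: 11.02
tcp_pos: [610.8, 58.1, 116.5]
orientation: [[0.994, -0.113, -0.002], [-0.113, -0.994, -0.0], [-0.002, 0.0, -1.0]]
contact_force: [0.2, -0.2, -0.2]
finger_gap: 40.4
finger_force: 0.0
```

```bash
python3 - <<'E'
from h import *
p,R=pose();print(p);go([570,-20,p[2]],-7)
E
```

```text
[610.76844387  58.1369267  116.47621783]
shift [-0.0317  0.0822  0.0001] n 2 row [-0.0158  0.0411  0.    ] | turn [0.02 0.11 0.51] n 1 row [0.02 0.11 0.51]
```

>>> jog_arm --increments "-0.016 0.041 0 0 0 0.5;-0.016 0.041 0 0 0 0;0 0 0.027 0 0 0;0 0 0.027 0 0 0;0 0 0.026 0 0 0;0 0 0 0 0 0;0 0 0 0 0 0;0 0 0 0 0 0"

```text
t: 12.02
tcp_pos: [570.0, -19.2, 37.8]
orientation: [[0.992, -0.125, 0.0], [-0.125, -0.992, 0.0], [0.0, -0.0, -1.0]]
contact_force: [-0.5, -0.7, 0.7]
finger_gap: 40.3
finger_force: 0.0
```

>>> jog_arm --increments "0 0 0 0 0 0;0 0 0 0 0 0;0 0 0 0 0 0;0 0 0 0 0 0;0 0 0 0 0 0;0 0 0 0 0 0;0 0 0 0 0 0" --jaw 0.006

```text
t: 12.9
tcp_pos: [569.1, -19.8, 36.6]
orientation: [[0.992, -0.126, -0.002], [-0.126, -0.992, -0.0], [-0.002, 0.001, -1.0]]
contact_force: [0.2, -3.3, 2.8]
finger_gap: 8.8
finger_force: 20.0
```

Gripped. Turn 69° then feel the stop.

>>> jog_arm --increments "0 0 0 0 0 -6;0 0 0 0 0 -6;0 0 0 0 0 -6;0 0 0 0 0 -6;0 0 0 0 0 -6;0 0 0 0 0 -6;0 0 0 0 0 -6;0 0 0 0 0 -6;0 0 0 0 0 -6;0 0 0 0 0 -6;0 0 0 0 0 -4;0 0 0 0 0 -3;0 0 0 0 0 -3;0 0 0 0 0 -2;0 0 0 0 0 0;0 0 0 0 0 0"

```text
t: 14.9
tcp_pos: [569.0, -19.5, 36.6]
orientation: [[0.427, 0.904, -0.002], [0.904, -0.427, -0.0], [-0.001, -0.002, -1.0]]
contact_force: [-1.6, -3.4, 4.1]
finger_gap: 8.8
finger_force: 20.3
```

```bash
python3 - <<'E'
from bench import *
print(read_state()["torque"],read_state()["contact_force"])
E
```

```text
[-0.91900026  0.24349239 -0.1742378 ] [-1.62513544 -3.35443478  4.0934062 ]
```

>>> jog_arm --increments "0 0 0 0 0 -1.5;0 0 0 0 0 0;0 0 0 0 0 0"

```text
t: 15.28
tcp_pos: [569.0, -19.5, 36.6]
orientation: [[0.402, 0.916, -0.002], [0.916, -0.402, -0.0], [-0.001, -0.002, -1.0]]
contact_force: [-2.4, -4.8, 5.7]
finger_gap: 9.1
finger_force: 20.7
```

```bash
python3 - <<'E'
from bench import *
print(read_state()["torque"],read_state()["contact_force"])
E
```

```text
[-1.02925154  0.34886177 -0.20763703] [-2.41921264 -4.78653718  5.68427037]
```

>>> jog_arm --increments "0 0 0 0 0 0;0 0 0 0 0 0;0 0 0 0 0 0;0 0 0 0 0 0;0 0 -0.05 0 0 0;0 0 -0.05 0 0 0;0 0 -0.04 0 0 0;0 0 0 0 0 0;0 0 0 0 0 0" --jaw 0.04

```text
t: 16.4
tcp_pos: [568.7, -19.5, 175.8]
orientation: [[0.402, 0.916, -0.003], [0.916, -0.402, -0.0], [-0.001, -0.002, -1.0]]
contact_force: [-0.2, -0.4, -1.3]
finger_gap: 39.9
finger_force: 0.0
```

```bash
python3 - <<'E'
from h import *
p,R=pose();print(p);go([*st((-40,0,0))[:2],p[2]],62)
E
```

```text
[568.71845904 -19.45114503 175.81980453]
shift [ 0.0439  0.0175 -0.0001] n 1 row [ 0.0439  0.0175 -0.0001] | turn [-0.14  0.07  4.31] n 1 row [-0.14  0.07  4.31]
```

```bash
python3 - <<'E'
from h import *
p,R=pose();go([*st((-5,10,0))[:2],p[2]],62)
E
```

```text
shift [ 0.0513  0.0531 -0.0002] n 2 row [ 0.0257  0.0266 -0.0001] | turn [-0.14  0.07  4.31] n 1 row [-0.14  0.07  4.31]
```

>>> jog_arm --increments "0.0257 0.0266 0 0 0 0;0.0257 0.0266 0 0 0 0;0 0 0 0 0 4.3;0 0 0 0 0 0;0 0 0 0 0 0;0 0 0 0 0 0"

```text
t: 17.15
tcp_pos: [638.2, 6.1, 176.1]
orientation: [[0.469, 0.883, -0.002], [0.883, -0.469, -0.0], [-0.001, -0.002, -1.0]]
contact_force: [0.6, -0.3, 0.7]
finger_gap: 40.2
finger_force: 0.0
```

```bash
python3 - <<'E'
from h import *
ps=pose();im=camera("wrist");np.savez("w5.npz",p=ps[0],R=ps[1],im=im);print(ps[0])
cv2.imwrite("pics/w5.png",cv2.resize(im,(800,600),interpolation=cv2.INTER_CUBIC)[:,:,::-1])
hsv=cv2.cvtColor(im,cv2.COLOR_RGB2HSV)
m1=cv2.inRange(hsv,(50,120,60),(75,255,255));m2=cv2.inRange(hsv,(0,170,120),(5,255,255))|cv2.inRange(hsv,(175,170,120),(180,255,255))
for nm,m in(("green",m1),("red",m2)):
    n,l,s,c=cv2.connectedComponentsWithStats(m)
    for i in range(1,n):
        if s[i,4]>10:print(nm,s[i],c[i],c[i]/.7)
E
```

```text
[638.23769704   6.10658497 176.130744  ]
green [282  96  10   8  47] [286.85106383  98.61702128] [409.78723404 140.88145897]
red [268 106   4   5  19] [269.57894737 107.89473684] [385.11278195 154.13533835]
```

View pics/w5.png

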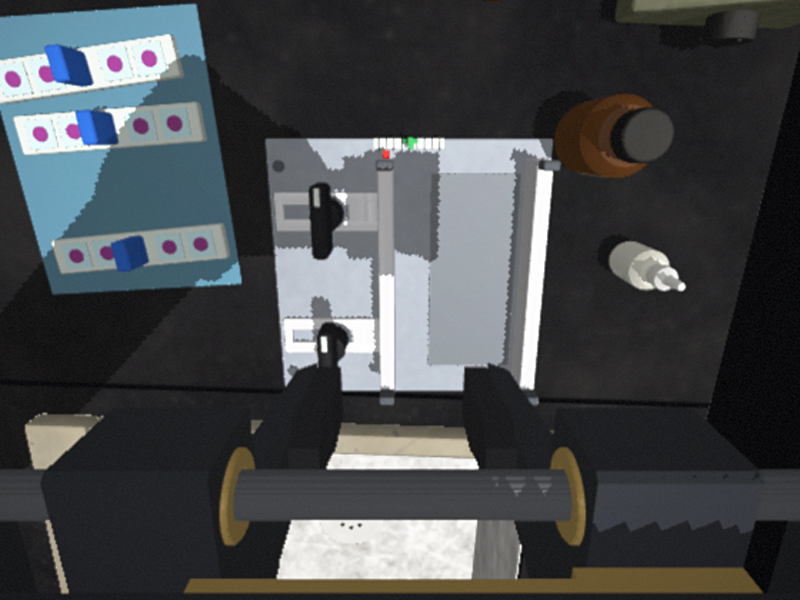

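```bash
python3 - <<'E'
from h import *
w=np.load("w5.npz");ps=(w["p"],w["R"])
print("green",inv(px2w("wrist",286.85,98.6,11,ps)),"red",inv(px2w("wrist",269.6,107.9,12,ps)))
for u,v,z in((386,166,50),(387,398,50),(388,280,36),(549,165,50),(532,402,50)):print(inv(px2w("wrist",u*.7,v*.7,z,ps)))
go([*st((-16,0,0))[:2],20],62)
E
```

```text
green [3.90832474e-02 9.09585892e+01] red [-15.94225022  82.73725229]
[-14.16043365  76.83576226]
[-14.9455908  -73.67075631]
[-14.03001461   4.59902203]
[80.1866348  77.41172075]
[ 82.60899196 -76.52329711]
shift [-0.0099 -0.0111  0.1563] n 3 row [-0.0033 -0.0037  0.0521] | turn [-0.1   0.06  0.03] n 1 row [-0.1   0.06  0.03]
```

>>> jog_arm --increments "-0.01 -0.011 0 0 0 0;0 0 0.05 0 0 0;0 0 0.05 0 0 0;0 0 0.03 0 0 0;0 0 0.026 0 0 0;0 0 0 0 0 0;0 0 0 0 0 0"

```text
t: 18.08
tcp_pos: [624.7, 3.0, 21.6]
orientation: [[0.469, 0.883, -0.0], [0.883, -0.469, 0.0], [0.0, -0.0, -1.0]]
contact_force: [0.8, 0.4, 0.3]
finger_gap: 39.9
finger_force: 0.0
```

>>> jog_arm --increments "0 0 0 0 0 0;0 0 0 0 0 0;0 0 0 0 0 0;0 0 0 0 0 0;0 0 0 0 0 0;0 0 0 0 0 0;0 0 0 0 0 0" --jaw 0.006

```text
t: 18.95
tcp_pos: [624.0, 2.8, 20.4]
orientation: [[0.469, 0.883, -0.002], [0.883, -0.469, 0.0], [-0.001, -0.002, -1.0]]
contact_force: [0.2, -0.3, -0.7]
finger_gap: 6.0
finger_force: 0.0
```

```bash
python3 - <<'E'
from h import *
ps=pose();print(inv(ps[0]))
im=camera("wrist");np.savez("w6.npz",p=ps[0],R=ps[1],im=im)
g=np.clip((im/255.)**.6*255,0,255).astype(np.uint8)
cv2.imwrite("pics/w6.png",cv2.resize(g,(800,600),interpolation=cv2.INTER_CUBIC)[:,:,::-1])
E
```

```text
[-15.80614016   0.46849243]
```

View pics/w6.png

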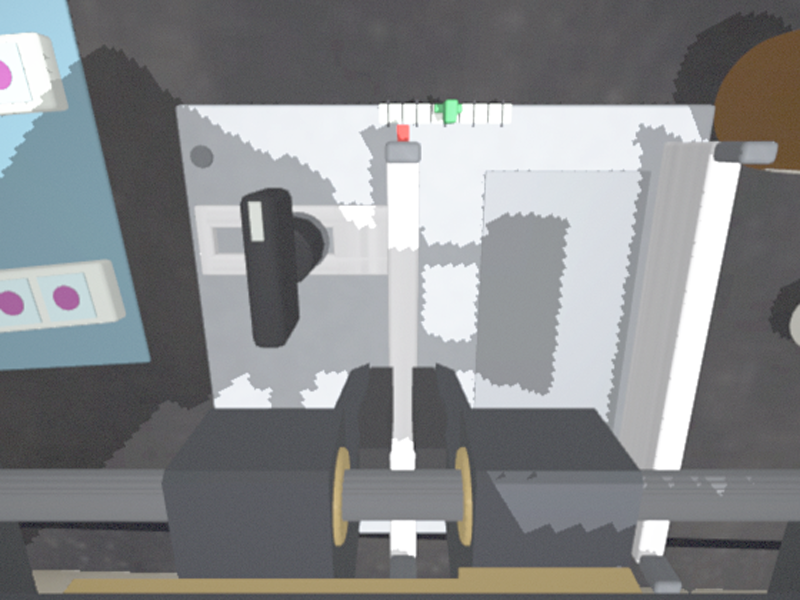

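>>> jog_arm --increments "0 0 0 0 0 0;0 0 0 0 0 0" --jaw 0

```text
t: 19.25
tcp_pos: [624.0, 2.9, 20.5]
orientation: [[0.469, 0.883, -0.002], [0.883, -0.469, 0.0], [-0.001, -0.002, -1.0]]
contact_force: [0.0, 0.3, -0.6]
finger_gap: 0.4
finger_force: 0.0
```

>>> jog_arm --increments "0 0.002 0 0 0 0;0 0.002 0 0 0 0;0 0 0 0 0 0;0 0 0 0 0 0"

```text
t: 19.75
tcp_pos: [627.5, 1.0, 20.4]
orientation: [[0.469, 0.883, -0.002], [0.883, -0.469, 0.0], [-0.001, -0.002, -1.0]]
contact_force: [0.8, -0.7, -0.3]
finger_gap: 0.9
finger_force: 0.0
```

```bash
cat >> h.py <<'E'
def marks(save=None):
    ps=pose();im=camera("wrist")
    if save:np.savez(save,p=ps[0],R=ps[1],im=im)
    hsv=cv2.cvtColor(im,cv2.COLOR_RGB2HSV)
    m1=cv2.inRange(hsv,(50,120,60),(75,255,255));m2=cv2.inRange(hsv,(0,170,120),(5,255,255))|cv2.inRange(hsv,(175,170,120),(180,255,255))
    for nm,m in(("green",m1),("red",m2)):
        n,l,s,c=cv2.connectedComponentsWithStats(m[:180,150:400])
        for i in range(1,n):
            if s[i,4]>10:
                u,v=c[i]+[150,0];print(nm,s[i],u,v,inv(px2w("wrist",u,v,12,ps)))
E
python3 - <<'E'
from h import *
w=np.load("w6.npz");ps=(w["p"],w["R"])
for z in(6,-20):
  A,B=[inv(px2w("wrist",u*.7,105*.7,z,ps)) for u in(178,715)];print(z,A,B)
print("tcp px",w2px("wrist",ps[0],ps)/.7,w2px("wrist",ps[0]+[0,0,20],ps)/.7)
marks("w7.npz")
E
```

```text
6 [-93.60400705  92.31735057] [93.08668213 92.19186377]
-20 [-104.71322179   94.18855213] [108.42641432  94.04528729]
tcp px [401.50785369 364.00829733] [401.31203271 389.24028306]
green [146  69  19  17 204] 305.6029411764706 76.52450980392157 [6.75611007e-02 9.04642883e+01]
red [120  88   7  11  50] 272.15999999999997 93.8 [-16.11102753  82.58488102]
```

>>> jog_arm --increments "0 -0.004 0.002 0 0 0;0 0 0.002 0 0 0;0 0 0.002 0 0 0;0 0 0 0 0 0"

```text
t: 20.3
tcp_pos: [623.8, 2.7, 14.2]
orientation: [[0.469, 0.883, -0.002], [0.883, -0.469, 0.0], [-0.001, -0.002, -1.0]]
contact_force: [-0.2, 0.5, 0.4]
finger_gap: 0.5
finger_force: 0.0
```

```bash
python3 - <<'E'
from h import *
w=np.load("w7.npz")
im=w["im"][215:345,190:375];g=np.clip((im/255.)**.6*255,0,255).astype(np.uint8)
cv2.imwrite("pics/w7.png",cv2.resize(g,(740,520),interpolation=cv2.INTER_CUBIC)[:,:,::-1])
E
```

```text
(no output)
```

View pics/w7.png

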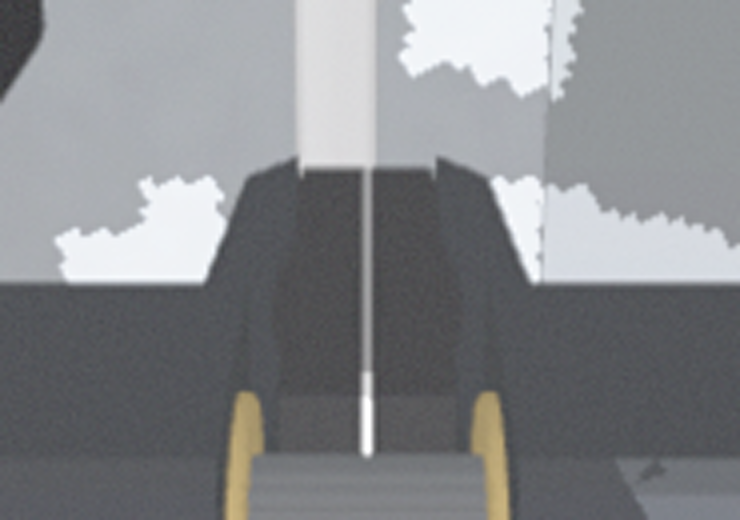

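The rail runs on beneath the closed fingertips (crop edge row 165 is flat), so the real fingertips sit higher than the reported TCP. I'll probe down on the rail top to find the offset.

>>> jog_arm --increments "0 0 0.002 0 0 0;0 0 0.001 0 0 0;0 0 0.001 0 0 0;0 0 0 0 0 0"

```text
t: 20.8
tcp_pos: [624.5, 2.7, 12.2]
orientation: [[0.47, 0.883, -0.001], [0.883, -0.47, -0.001], [-0.001, -0.0, -1.0]]
contact_force: [-4.5, -1.0, 15.8]
finger_gap: 0.4
finger_force: 7.4
```

>>> jog_arm --increments "0 0 0.001 0 0 0;0 0 0.001 0 0 0;0 0 0.001 0 0 0;0 0 0 0 0 0"

```text
t: 21.3
tcp_pos: [627.0, 1.5, 12.0]
orientation: [[0.47, 0.882, 0.004], [0.882, -0.47, -0.003], [-0.001, 0.005, -1.0]]
contact_force: [-6.3, -5.2, 32.2]
finger_gap: 0.2
finger_force: 16.3
```

Contact occurs at a reported z≈13 while the rail top is at 36, so the true tips are ~23 mm above the reported TCP. I'll apply this to all heights.

>>> jog_arm --increments "0 0 -0.02 0 0 0;0 0 -0.005 0 0 0;0 0 0 0 0 0;0 0 0 0 0 0;0 0 0 0 0 0;0 0 0 0 0 0;0 0 0 0 0 0" --jaw 0.04

```text
t: 22.18
tcp_pos: [623.9, 2.9, 32.3]
orientation: [[0.469, 0.883, -0.002], [0.883, -0.469, 0.0], [-0.001, -0.002, -1.0]]
contact_force: [-0.5, 1.1, 1.2]
finger_gap: 39.8
finger_force: 0.0
```

```bash
python3 - <<'E'
from h import *
print(pose()[0]);go([*st((-15.8,0,0))[:2],4],62)
E
```

```text
[623.91275913   2.86671867  32.28515414]
shift [-0.0005  0.0001  0.0283] n 1 row [-0.0005  0.0001  0.0283] | turn [-0.11  0.04  0.01] n 1 row [-0.11  0.04  0.01]
```

>>> jog_arm --increments "0 0 0.015 0 0 0;0 0 0.007 0 0 0;0 0 0.006 0 0 0;0 0 0 0 0 0;0 0 0 0 0 0"

```text
t: 22.8
tcp_pos: [624.2, 2.9, 4.6]
orientation: [[0.469, 0.883, -0.001], [0.883, -0.469, 0.0], [-0.0, -0.001, -1.0]]
contact_force: [0.0, -0.3, 0.9]
finger_gap: 39.9
finger_force: 0.0
```

>>> jog_arm --increments "0 0 0 0 0 0;0 0 0 0 0 0;0 0 0 0 0 0;0 0 0 0 0 0;0 0 0 0 0 0;0 0 0 0 0 0;0 0 0 0 0 0" --jaw 0.006

```text
t: 23.68
tcp_pos: [624.3, 2.7, 4.7]
orientation: [[0.469, 0.883, -0.001], [0.883, -0.469, 0.0], [-0.001, -0.001, -1.0]]
contact_force: [4.6, -1.4, 0.2]
finger_gap: 9.8
finger_force: 20.0
```

```bash
python3 - <<'E'
from h import *
marks()
E
```

```text
green [155  66  21  19 257] 315.988326848249 74.23735408560312 [-1.32492487e-02  9.03930686e+01]
red [127  87   8  11  77] 280.4415584415584 91.87012987012987 [-15.59789984  83.09162671]
```

>>> jog_arm --increments "0 0.004 0 0 0 0;0 0.004 0 0 0 0;0 0.004 0 0 0 0;0 0.003 0 0 0 0;0 0 0 0 0 0;0 0 0 0 0 0;0 0 0 0 0 0"

```text
t: 24.6
tcp_pos: [635.4, -3.2, 4.6]
orientation: [[0.469, 0.883, -0.005], [0.883, -0.469, 0.001], [-0.002, -0.005, -1.0]]
contact_force: [-3.0, -0.7, 6.9]
finger_gap: 9.8
finger_force: 20.0
```

```bash
python3 - <<'E'
from h import *
marks("w8.npz")
im=np.load("w8.npz")["im"][50:130,250:330]
cv2.imwrite("pics/w8.png",cv2.resize(im,(560,560),interpolation=cv2.INTER_NEAREST)[:,:,::-1])
E
```

```text
green [128  66  21  19 242] 288.0041322314049 73.85123966942149 [ 0.22034901 90.59352154]
red [127  86   9  13  59] 279.7118644067797 91.96610169491525 [-3.41586523 83.09100052]
```

View pics/w8.png

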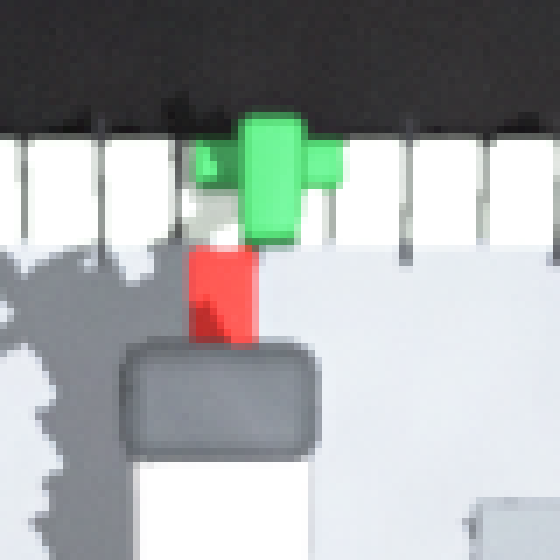

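The red index (col 223) is still 47 crop px, ~2.9 mm, short of the green clip (col 270).

>>> jog_arm --increments "0 0.0015 0 0 0 0;0 0.0014 0 0 0 0;0 0 0 0 0 0;0 0 0 0 0 0;0 0 0 0 0 0"

```text
t: 25.28
tcp_pos: [637.7, -4.5, 4.6]
orientation: [[0.469, 0.883, -0.006], [0.883, -0.469, 0.001], [-0.002, -0.005, -1.0]]
contact_force: [-5.2, -0.6, 7.9]
finger_gap: 9.8
finger_force: 20.0
```

```bash
cat >> h.py <<'E'
def cols():
    im=camera("wrist").astype(int)[50:110,240:340];r,g,b=im[...,0],im[...,1],im[...,2]
    for nm,m in(("g",(g>r+60)&(g>b+40)),("r",(r>g+80)&(r>b+80))):
        ys,xs=np.where(m);
        for y in sorted(set(ys)): print(nm,y+50,xs[ys==y].min()+240,xs[ys==y].max()+240,end="; ")
        print()
E
python3 - <<'E'
from h import *
print(pose()[0]);cols()
E
```

```text
[637.68616721  -4.46406488   4.62292415]
g 66 280 285; g 67 278 286; g 68 278 286; g 69 278 286; g 70 273 292; g 71 272 292; g 72 272 292; g 73 272 292; g 74 272 292; g 75 272 292; g 76 273 292; g 77 278 286; g 78 278 286; g 79 278 286; g 80 278 286; g 81 278 286; g 82 278 286; g 83 279 286; g 84 280 285; 
r 85 278 285; r 86 277 285; r 87 277 286; r 88 277 286; r 89 277 286; r 90 277 286; r 91 277 286; r 92 277 286; r 93 277 286; r 94 277 286; r 95 277 286; r 96 277 285; r 97 277 285; r 98 278 285;
```

>>> jog_arm --increments "0 -0.0015 0 0 0 0;0 0 0 0 0 0"

```text
t: 25.58
tcp_pos: [637.8, -4.5, 4.7]
orientation: [[0.469, 0.883, -0.003], [0.883, -0.469, 0.0], [-0.001, -0.003, -1.0]]
contact_force: [-0.7, -1.0, 5.7]
finger_gap: 9.9
finger_force: 20.0
```

>>> jog_arm --increments "0 0 0 0 0 0;0 0 0 0 0 0;0 0 0 0 0 0;0 0 0 0 0 0" --jaw 0.03

```text
t: 26.08
tcp_pos: [638.2, -4.8, 4.2]
orientation: [[0.469, 0.883, -0.002], [0.883, -0.469, 0.0], [-0.001, -0.002, -1.0]]
contact_force: [0.6, 0.3, -0.6]
finger_gap: 30.1
finger_force: 0.0
```

```bash
python3 - <<'E'
from h import *
print(pose()[0]);cols()
E
```

```text
[638.23003987  -4.80635161   4.24838577]
g 66 277 284; g 67 277 285; g 68 276 285; g 69 276 285; g 70 271 290; g 71 270 291; g 72 270 291; g 73 270 291; g 74 270 291; g 75 270 291; g 76 276 290; g 77 276 284; g 78 277 284; g 79 277 284; g 80 277 284; g 81 277 284; g 82 277 284; g 83 277 284; g 84 278 282; 
r 85 276 284; r 86 276 284; r 87 275 284; r 88 275 284; r 89 275 284; r 90 276 284; r 91 276 284; r 92 276 284; r 93 276 284; r 94 276 284; r 95 276 284; r 96 276 284; r 97 276 283; r 98 280 282;
```

>>> jog_arm --increments "0 0 -0.03 0 0 0;0 0 -0.03 0 0 0;0 0 -0.03 0 0 0;0 0 0 0 0 0;0 0 0 0 0 0" --jaw 0.04

```text
t: 26.75
tcp_pos: [638.0, -5.1, 93.7]
orientation: [[0.469, 0.883, -0.003], [0.883, -0.469, -0.0], [-0.001, -0.002, -1.0]]
contact_force: [0.6, -0.9, -0.7]
finger_gap: 40.4
finger_force: 0.0
```

```bash
python3 - <<'E'
from h import *
print(pose()[0]);go([611,59.3,22],62);go([569,-20,22],62)
E
```

```text
[638.02707291  -5.138223    93.68870547]
shift [ 0.0443 -0.0539  0.0718] n 2 row [ 0.0222 -0.027   0.0359] | turn [-0.14  0.08  0.01] n 1 row [-0.14  0.08  0.01]
shift [-0.0454 -0.0538  0.0719] n 2 row [-0.0227 -0.0269  0.0359] | turn [-0.14  0.08  0.01] n 1 row [-0.14  0.08  0.01]
```

>>> jog_arm --increments "0.022 -0.027 0 0 0 0;0.022 -0.027 0 0 0 0;0 0 0 0 0 0;0 0 0.03 0 0 0;0 0 0.022 0 0 0;0 0 0.02 0 0 0;0 0 0 0 0 0;0 0 0 0 0 0"

```text
t: 27.75
tcp_pos: [611.9, 59.6, 23.0]
orientation: [[0.469, 0.883, -0.001], [0.883, -0.469, 0.001], [0.0, -0.001, -1.0]]
contact_force: [-0.1, -0.3, 0.0]
finger_gap: 40.3
finger_force: 0.0
```

>>> jog_arm --increments "0 0 0 0 0 0;0 0 0 0 0 0;0 0 0 0 0 0;0 0 0 0 0 0;0 0 0 0 0 0;0 0 0 0 0 0;0 0 0 0 0 0" --jaw 0.006

```text
t: 28.62
tcp_pos: [611.2, 59.6, 22.8]
orientation: [[0.469, 0.883, -0.002], [0.883, -0.469, 0.0], [-0.001, -0.002, -1.0]]
contact_force: [-3.1, -0.0, 5.3]
finger_gap: 9.7
finger_force: 20.0
```

>>> jog_arm --increments "0 0 0 0 0 6;0 0 0 0 0 6;0 0 0 0 0 6;0 0 0 0 0 6;0 0 0 0 0 6;0 0 0 0 0 6;0 0 0 0 0 6;0 0 0 0 0 6;0 0 0 0 0 6;0 0 0 0 0 6;0 0 0 0 0 6;0 0 0 0 0 3;0 0 0 0 0 0;0 0 0 0 0 0"

```text
t: 30.38
tcp_pos: [611.2, 59.5, 22.8]
orientation: [[0.993, -0.121, -0.002], [-0.121, -0.993, 0.0], [-0.002, 0.0, -1.0]]
contact_force: [-2.5, 0.1, 5.2]
finger_gap: 9.7
finger_force: 20.0
```

```bash
python3 - <<'E'
from bench import *
print(read_state()["torque"],read_state()["contact_force"])
E
```

```text
[ 0.06656047  0.63825026 -0.00787591] [-2.53265181  0.0870934   5.17097457]
```

>>> jog_arm --increments "0 0 0 0 0 2;0 0 0 0 0 2;0 0 0 0 0 0;0 0 0 0 0 0"

```text
t: 30.88
tcp_pos: [611.1, 59.5, 22.8]
orientation: [[0.982, -0.189, -0.002], [-0.189, -0.982, -0.0], [-0.002, 0.001, -1.0]]
contact_force: [-3.5, 0.3, 4.5]
finger_gap: 10.0
finger_force: 20.2
```

```bash
python3 - <<'E'
from bench import *
print(read_state()["torque"],read_state()["contact_force"])
E
```

```text
[0.09067759 0.62138591 0.27695453] [-3.49611692  0.30447004  4.52980065]
```

>>> jog_arm --increments "0 0 0 0 0 1.5;0 0 0 0 0 0"

```text
t: 31.12
tcp_pos: [611.2, 59.6, 22.8]
orientation: [[0.977, -0.215, -0.002], [-0.215, -0.977, -0.0], [-0.002, 0.001, -1.0]]
contact_force: [-2.5, -0.5, 5.1]
finger_gap: 10.5
finger_force: 20.6
```

>>> jog_arm --increments "0 0 0 0 0 0;0 0 0 0 0 0;0 0 0 0 0 0;0 0 0 0 0 0;0 0 -0.035 0 0 0;0 0 -0.035 0 0 0;0 0 0 0 0 -10.5;0 0 0 0 0 -10.5;0 0 0 0 0 -10.5;0 0 0 0 0 -10.5;0 0 0 0 0 -10.5;0 0 0 0 0 -10.5;0 0 0 0 0 -10.5;0 0 0 0 0 0;0 0 0 0 0 0" --jaw 0.04

```text
t: 33.0
tcp_pos: [611.5, 59.2, 92.4]
orientation: [[0.488, 0.873, -0.002], [0.873, -0.488, 0.0], [-0.001, -0.002, -1.0]]
contact_force: [-0.1, 0.0, 0.8]
finger_gap: 39.8
finger_force: 0.0
```

```bash
python3 - <<'E'
from h import *
print(pose()[0]);go([569.3,-20,22],62)
E
```

```text
[611.53687699  59.20651513  92.44864553]
shift [-0.0897  0.0019  0.0705] n 3 row [-0.0299  0.0006  0.0235] | turn [-0.1   0.04 -1.2 ] n 1 row [-0.1   0.04 -1.2 ]
```

>>> jog_arm --increments "-0.03 0.0006 0 0 0 0;-0.03 0.0006 0 0 0 0;-0.03 0.0006 0 0 0 0;0 0 0 0 0 -1.2;0 0 0.03 0 0 0;0 0 0.02 0 0 0;0 0 0.02 0 0 0;0 0 0 0 0 0;0 0 0 0 0 0"

```text
t: 34.12
tcp_pos: [569.9, -19.9, 23.0]
orientation: [[0.466, 0.885, -0.001], [0.885, -0.466, 0.0], [-0.0, -0.001, -1.0]]
contact_force: [0.6, -0.1, 0.4]
finger_gap: 40.1
finger_force: 0.0
```

>>> jog_arm --increments "0 0 0 0 0 0;0 0 0 0 0 0;0 0 0 0 0 0;0 0 0 0 0 0;0 0 0 0 0 0;0 0 0 0 0 0;0 0 0 0 0 0" --jaw 0.006

```text
t: 35.0
tcp_pos: [568.8, -20.0, 22.8]
orientation: [[0.466, 0.885, -0.003], [0.885, -0.466, 0.0], [-0.001, -0.002, -1.0]]
contact_force: [-5.0, 1.4, 5.9]
finger_gap: 9.9
finger_force: 20.0
```

>>> jog_arm --increments "0 0 0 0 0 6;0 0 0 0 0 6;0 0 0 0 0 6;0 0 0 0 0 6;0 0 0 0 0 6;0 0 0 0 0 6;0 0 0 0 0 6;0 0 0 0 0 6;0 0 0 0 0 6;0 0 0 0 0 6;0 0 0 0 0 6;0 0 0 0 0 4;0 0 0 0 0 2.5;0 0 0 0 0 2;0 0 0 0 0 0;0 0 0 0 0 0"

```text
t: 37.0
tcp_pos: [568.8, -19.9, 22.8]
orientation: [[0.977, -0.211, -0.003], [-0.211, -0.977, -0.0], [-0.003, 0.001, -1.0]]
contact_force: [-3.2, 1.0, 3.9]
finger_gap: 10.1
finger_force: 20.6
```

```bash
python3 - <<'E'
from bench import *
print(read_state()["torque"],read_state()["contact_force"])
E
```

```text
[0.15337281 0.7373461  0.37847123] [-3.20756891  1.02767263  3.91864692]
```

>>> jog_arm --increments "0 0 0 0 0 0;0 0 0 0 0 0;0 0 0 0 0 0;0 0 0 0 0 0;0 0 -0.05 0 0 0;0 0 -0.05 0 0 0;0 0 -0.05 0 0 0;0 0 0 0 0 -10.5;0 0 0 0 0 -10.5;0 0 0 0 0 -10.5;0 0 0 0 0 -10.5;0 0 0 0 0 -10.5;0 0 0 0 0 -10.5;0 0 0 0 0 -10.5;0.03 -0.045 0 0 0 0;0.03 -0.045 0 0 0 0;0 0 0 0 0 0;0 0 0 0 0 0" --jaw 0.04

```text
t: 39.25
tcp_pos: [520.0, 74.9, 172.7]
orientation: [[0.482, 0.876, -0.001], [0.876, -0.482, -0.001], [-0.001, -0.001, -1.0]]
contact_force: [-0.4, -0.4, -0.1]
finger_gap: 39.9
finger_force: 0.0
```

```bash
python3 - <<'E'
from h import *
ps=pose();im=camera("wrist");np.savez("w9.npz",p=ps[0],R=ps[1],im=im);print(ps)
cv2.imwrite("pics/w9.png",cv2.resize(im,(800,600),interpolation=cv2.INTER_CUBIC)[:,:,::-1])
E
```

```text
(array([520.03266796,  74.86166616, 172.70187588]), array([[ 4.81881888e-01,  8.76235037e-01, -1.41597564e-03],
       [ 8.76235335e-01, -4.81883040e-01, -6.11478887e-04],
       [-1.21813387e-03, -9.46067287e-04, -9.99998811e-01]]))
```

View pics/w9.png

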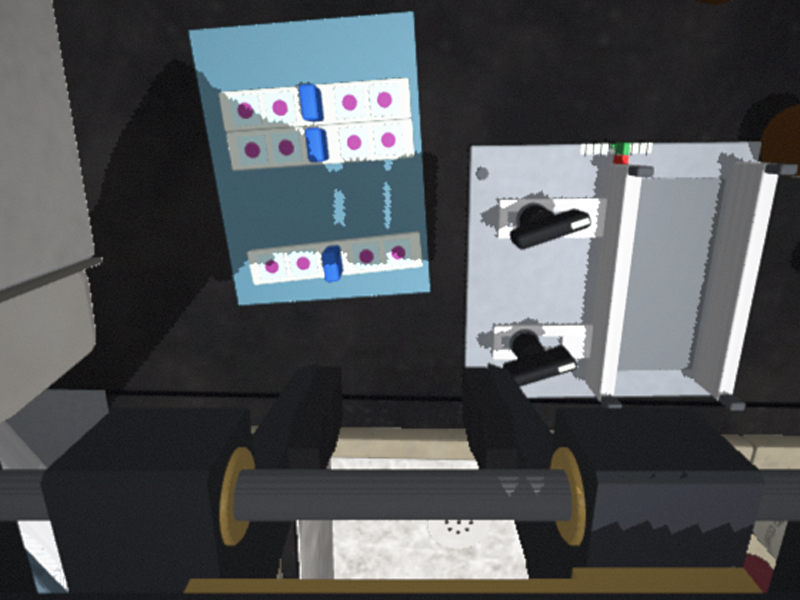

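```bash
python3 - <<'E'
from h import *
w=np.load("w9.npz");ps=(w["p"],w["R"])
for nm,L in(("far",[(245,111),(280,108),(349,102),(384,100)]),("mid",[(252,150),(286,147),(354,142),(388,140)]),("near",[(272,266),(303,263),(366,256),(398,253)])):
    W=np.array([px2w("wrist",u*.7,v*.7,10,ps) for u,v in L]);d=W[3]-W[0]
    print(nm,np.round(W.mean(0),1),"len",np.linalg.norm(d),"yaw",np.degrees(np.arctan2(d[1],d[0])))
for u,v in((332,264),(317,145),(311,102)):print("lug",px2w("wrist",u*.7,v*.7,22,ps))
for u,v,z in((622,148,12),(621,160,12),(641,171,50),(609,404,50),(780,170,50),(732,406,50)):print(inv(px2w("wrist",u*.7,v*.7,z,ps)))
E
```

```text
far [520.9 191.   10. ] len 88.04391266838591 yaw -24.618036861674238
mid [511.5 169.1  10. ] len 88.06850794587069 yaw -24.816213940656528
near [480.7  99.9  10. ] len 87.77373707266715 yaw -22.79715628164004
lug [480.38593193  99.73521077  22.        ]
lug [511.5395782  168.95985328  22.        ]
lug [521.4510379  191.83592544  22.        ]
[ 0.48913499 89.77225046]
[ 0.73081186 82.37524753]
[-3.26466927 77.46636812]
[ -4.80138384 -72.85304395]
[76.29451061 76.854097  ]
[ 77.28677856 -75.48281986]
```

```bash
python3 - <<'E'
from h import *
go([480.5,99.8,172.7],61.2)
E
```

```text
shift [ 0.0032 -0.0472 -0.0001] n 1 row [ 0.0032 -0.0472 -0.0001] | turn [-0.06  0.07 -0.09] n 1 row [-0.06  0.07 -0.09]
```

>>> jog_arm --increments "0.003 -0.047 0 0 0 0;0 0 0 0 0 -6;0 0 0.05 0 0 0;0 0 0.05 0 0 0;0 0 0.03 0 0 0;0 0 0 0 0 0;0 0 0 0 0 0;0 0 0 0 0 0"

```text
t: 40.3
tcp_pos: [481.0, 100.9, 44.1]
orientation: [[0.388, 0.922, 0.001], [0.922, -0.388, 0.001], [0.001, 0.001, -1.0]]
contact_force: [-0.1, -0.4, -0.0]
finger_gap: 40.3
finger_force: 0.0
```

```bash
python3 - <<'E'
from h import *
print(pose()[0]);go([480.5,99.8,-4],67.2)
E
```

```text
[481.00027638 100.85180558  44.0869464 ]
shift [-0.0012 -0.0001  0.0481] n 1 row [-0.0012 -0.0001  0.0481] | turn [ 0.03 -0.05 -0.04] n 1 row [ 0.03 -0.05 -0.04]
```

>>> jog_arm --increments "-0.001 0 0.02 0 0 0;0 0 0.014 0 0 0;0 0 0.014 0 0 0;0 0 0 0 0 0;0 0 0 0 0 0"

```text
t: 40.92
tcp_pos: [479.4, 100.3, -5.0]
orientation: [[0.387, 0.922, -0.001], [0.922, -0.387, 0.0], [-0.0, -0.001, -1.0]]
contact_force: [-0.5, 1.3, -0.0]
finger_gap: 39.7
finger_force: 0.0
```

>>> jog_arm --increments "0 0 0 0 0 0;0 0 0 0 0 0;0 0 0 0 0 0;0 0 0 0 0 0;0 0 0 0 0 0;0 0 0 0 0 0" --jaw 0.004 --force 30

```text
t: 41.68
tcp_pos: [479.4, 100.0, -5.1]
orientation: [[0.387, 0.922, -0.001], [0.922, -0.387, 0.0], [-0.0, -0.001, -1.0]]
contact_force: [-0.2, -0.2, 3.4]
finger_gap: 9.5
finger_force: 30.0
```

>>> jog_arm --increments "0 0 -0.02 0 0 0;0 0 -0.02 0 0 0;0 0 -0.03 0 0 0;0 0 -0.03 0 0 0;0 0 0 0 0 0;0 0 0 0 0 0"

```text
t: 42.42
tcp_pos: [478.8, 99.6, 94.0]
orientation: [[0.388, 0.922, -0.003], [0.922, -0.388, -0.0], [-0.001, -0.003, -1.0]]
contact_force: [-1.4, -0.0, -1.2]
finger_gap: 9.4
finger_force: 30.0
```

```bash
python3 - <<'E'
from h import *
p=pose()[0];print(p);go([*st((41.5,-50,0))[:2],p[2]],61.7+.3)
E
```

```text
[478.82586194  99.61967554  93.95965998]
shift [-0.0884  0.2238 -0.0005] n 5 row [-0.0177  0.0448 -0.0001] | turn [-0.14  0.08  5.2 ] n 1 row [-0.14  0.08  5.2 ]
```

>>> jog_arm --increments "-0.0177 0.0448 0 0 0 0;-0.0177 0.0448 0 0 0 0;-0.0177 0.0448 0 0 0 0;-0.0177 0.0448 0 0 0 0;-0.0177 0.0448 0 0 0 0;0 0 0 0 0 5.2;0 0 0 0 0 0;0 0 0 0 0 0;0 0 0 0 0 0"

```text
t: 43.55
tcp_pos: [651.2, -67.7, 94.1]
orientation: [[0.467, 0.884, -0.002], [0.884, -0.467, 0.0], [-0.001, -0.002, -1.0]]
contact_force: [-0.1, 0.2, -1.6]
finger_gap: 9.6
finger_force: 30.0
```

```bash
python3 - <<'E'
from h import *
p=pose()[0];print(p);go([*st((41.5,-50,0))[:2],p[2]],62)
ps=pose();im=camera("wrist")
cv2.imwrite("pics/w10.png",cv2.resize(im,(800,600),interpolation=cv2.INTER_CUBIC)[:,:,::-1])
E
```

```text
[651.15950871 -67.67020797  94.12287264]
shift [-0.001   0.0002  0.    ] n 1 row [-0.001   0.0002  0.    ] | turn [-0.13  0.05  0.13] n 1 row [-0.13  0.05  0.13]
```

>>> jog_arm --increments "-0.001 0 0.03 0 0 0;0 0 0.02 0 0 0;0 0 0.01 0 0 0;0 0 0.002 0 0 0;0 0 0 0 0 0;0 0 0 0 0 0"

```text
t: 44.35
tcp_pos: [651.7, -69.2, 33.3]
orientation: [[0.469, 0.883, -0.0], [0.883, -0.469, 0.0], [-0.0, -0.0, -1.0]]
contact_force: [0.2, 0.1, -0.3]
finger_gap: 9.8
finger_force: 30.0
```

>>> jog_arm --increments "0 0 0.001 0 0 0;0 0 0.001 0 0 0;0 0 0.001 0 0 0;0 0 0 0 0 0"

```text
t: 44.85
tcp_pos: [650.9, -69.2, 29.3]
orientation: [[0.469, 0.883, -0.002], [0.883, -0.469, 0.0], [-0.001, -0.002, -1.0]]
contact_force: [0.0, 0.2, -0.0]
finger_gap: 9.7
finger_force: 30.0
```

>>> jog_arm --increments "0 0 0.001 0 0 0;0 0 0.0005 0 0 0;0 0 0 0 0 0"

```text
t: 45.22
tcp_pos: [651.1, -69.2, 29.0]
orientation: [[0.469, 0.883, -0.002], [0.883, -0.469, -0.0], [-0.001, -0.001, -1.0]]
contact_force: [-3.1, -0.9, 7.3]
finger_gap: 10.0
finger_force: 30.0
```

```bash
python3 - <<'E'
from h import *
print(read_state()["contact_force"],read_state()["torque"])
ps=pose();im=camera("wrist")
cv2.imwrite("pics/w10.png",cv2.resize(im,(800,600),interpolation=cv2.INTER_CUBIC)[:,:,::-1])
E
```

```text
[-3.11403955 -0.94709532  7.28275625] [-0.07670604  0.7369731  -0.02727355]
```

View pics/w10.png

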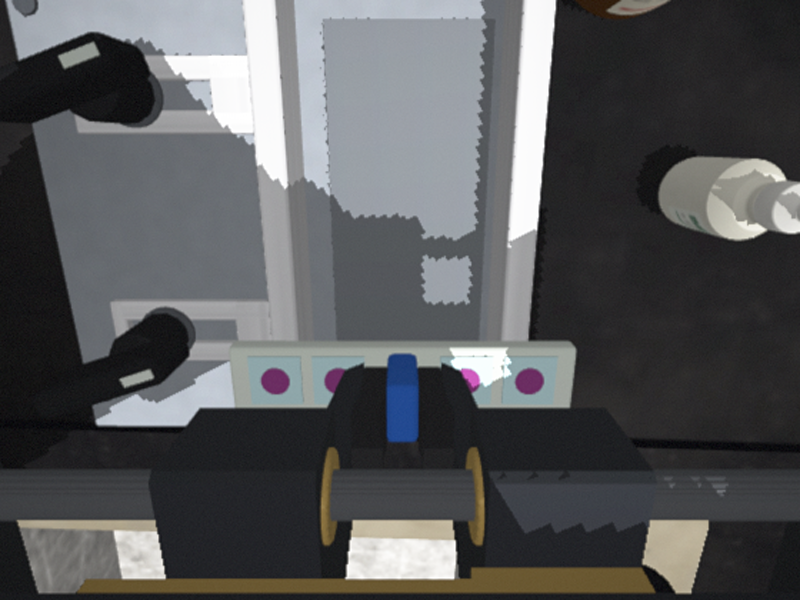

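The bar sits square across both rails (cols 230–577, both ends overhanging). Releasing and going for the next.

>>> jog_arm --increments "0 0 0 0 0 0;0 0 0 0 0 0;0 0 0 0 0 0;0 0 0 0 0 0;0 0 -0.03 0 0 0;0 0 -0.05 0 0 0;0 0 -0.05 0 0 0;0 0 0 0 0 0" --jaw 0.04

```text
t: 46.28
tcp_pos: [654.2, -68.9, 162.5]
orientation: [[0.469, 0.883, 0.006], [0.883, -0.469, -0.0], [0.003, 0.005, -1.0]]
contact_force: [0.9, 0.1, 0.1]
finger_gap: 39.6
finger_force: 0.0
```

```bash
cat >> h.py <<'E'
def dots(z):
    ps=pose();im=camera("wrist").astype(int);r,g,b=im[...,0],im[...,1],im[...,2]
    m=((r>g+50)&(b>g+30)).astype(np.uint8);m[285:]=0
    n,l,s,c=cv2.connectedComponentsWithStats(m)
    for i in range(1,n):
        if s[i,4]>=12:
            W=px2w("wrist",*c[i],z,ps);print(s[i,4],np.round(c[i]),np.round(W[:2],1),"st",np.round(inv(W),1))
E
python3 - <<'E'
from h import *
p=pose()[0];print(p);dots(44);go([505,110,p[2]],65.2)
E
```

```text
[654.24851201 -68.88756486 162.47973122]
111 [46. 17.] [565.8 135.4] st [-129.3   90.3]
107 [20. 19.] [547.9 143.6] st [-149.    89.1]
85 [227. 198.] [612.5 -48. ] st [ -2.1 -49.7]
74 [252. 198.] [631.6 -58.2] st [ 19.6 -49.8]
76 [303. 198.] [670.7 -79.1] st [ 63.9 -50. ]
85 [328. 198.] [690.2 -89.3] st [ 85.9 -49.8]
shift [ 0.089  -0.2144 -0.003 ] n 5 row [ 0.0178 -0.0429 -0.0006] | turn [ 0.1  -0.03 -3.2 ] n 1 row [ 0.1  -0.03 -3.2 ]
```

>>> jog_arm --increments "0.0178 -0.0429 0 0 0 0;0.0178 -0.0429 0 0 0 0;0.0178 -0.0429 0 0 0 0;0.0178 -0.0429 0 0 0 0;0.0178 -0.0429 0 0 0 0;0 0 0 0 0 -3.2;0 0 0 0 0 0;0 0 0 0 0 0;0 0 0 0 0 0"

```text
t: 47.45
tcp_pos: [503.7, 109.4, 157.8]
orientation: [[0.421, 0.907, -0.002], [0.907, -0.421, 0.0], [-0.001, -0.002, -1.0]]
contact_force: [-0.1, -1.2, -0.0]
finger_gap: 39.8
finger_force: 0.0
```

```bash
python3 - <<'E'
from h import *
p=pose()[0];print(p);dots(10);go([511.5,169,p[2]],65.2)
E
```

```text
[503.73269083 109.42513821 157.83463668]
76 [210.  98.] [481.  209.9] st [-239.2  116.3]
94 [235.  98.] [500.9 200.6] st [-217.2  117.4]
88 [285.  98.] [541.  182.2] st [-173.2  119.9]
89 [310.  97.] [560.9 173. ] st [-151.3  121.2]
71 [286. 126.] [531.2 160.3] st [-171.6   96. ]
72 [310. 126.] [551.2 151. ] st [-149.5   97.2]
69 [212. 126.] [471.3 187.8] st [-237.4   92.2]
71 [237. 126.] [491.4 178.6] st [-215.3   93.5]
shift [ 0.0572 -0.018   0.0001] n 2 row [ 0.0286 -0.009   0.0001] | turn [-0.12  0.04 -0.07] n 1 row [-0.12  0.04 -0.07]
```

>>> jog_arm --increments "0.0288 -0.009 0 0 0 0;0.0288 -0.009 0 0 0 0;0 0 0.045 0 0 0;0 0 0.045 0 0 0;0 0 0.025 0 0 0;0 0 0 0 0 0;0 0 0 0 0 0"

```text
t: 48.38
tcp_pos: [512.0, 170.2, 44.2]
orientation: [[0.42, 0.908, -0.0], [0.908, -0.42, 0.001], [0.001, -0.001, -1.0]]
contact_force: [0.3, 0.3, -0.1]
finger_gap: 39.8
finger_force: 0.0
```

```bash
python3 - <<'E'
from h import *
p=pose()[0];print(p);go([511.3,169.2,-5],65.2)
E
```

```text
[511.99914013 170.21795352  44.1828697 ]
shift [-0.0012 -0.0002  0.0492] n 1 row [-0.0012 -0.0002  0.0492] | turn [-0.05 -0.03 -0.01] n 1 row [-0.05 -0.03 -0.01]
```

>>> jog_arm --increments "-0.001 0 0.02 0 0 0;0 0 0.014 0 0 0;0 0 0.014 0 0 0;0 0 0 0 0 0;0 0 0 0 0 0"

```text
t: 49.0
tcp_pos: [510.8, 169.2, -4.7]
orientation: [[0.419, 0.908, -0.002], [0.908, -0.419, 0.0], [-0.0, -0.002, -1.0]]
contact_force: [-0.0, -0.2, 0.0]
finger_gap: 40.3
finger_force: 0.0
```

>>> jog_arm --increments "0 0 0 0 0 0;0 0 0 0 0 0;0 0 0 0 0 0;0 0 0 0 0 0;0 0 0 0 0 0;0 0 0 0 0 0" --jaw 0.004

```text
t: 49.75
tcp_pos: [510.9, 169.0, -4.6]
orientation: [[0.419, 0.908, -0.001], [0.908, -0.419, 0.0], [-0.0, -0.001, -1.0]]
contact_force: [-0.2, -1.3, 3.5]
finger_gap: 9.4
finger_force: 30.0
```

>>> jog_arm --increments "0 0 -0.02 0 0 0;0 0 -0.02 0 0 0;0 0 -0.03 0 0 0;0 0 -0.03 0 0 0;0 0 0 0 0 0;0 0 0 0 0 0"

```text
t: 50.5
tcp_pos: [510.7, 168.6, 95.3]
orientation: [[0.419, 0.908, -0.002], [0.908, -0.419, -0.0], [-0.001, -0.001, -1.0]]
contact_force: [-0.2, -0.0, -1.1]
finger_gap: 9.4
finger_force: 30.0
```

```bash
python3 - <<'E'
from h import *
p=pose()[0];print(p);go([*st((41.5,-17.5,0))[:2],p[2]],62)
E
```

```text
[510.71330721 168.59873129  95.28473643]
shift [-1.241e-01  2.285e-01 -2.000e-04] n 5 row [-0.0248  0.0457 -0.    ] | turn [-0.08  0.05  3.2 ] n 1 row [-0.08  0.05  3.2 ]
```

>>> jog_arm --increments "-0.0248 0.0457 0 0 0 0;-0.0248 0.0457 0 0 0 0;-0.0248 0.0457 0 0 0 0;-0.0248 0.0457 0 0 0 0;-0.0248 0.0457 0 0 0 0;0 0 0 0 0 3.2;0 0 0 0 0 0;0 0 0 0 0 0;0 0 0 0 0 0"

```text
t: 51.62
tcp_pos: [665.9, -38.6, 94.7]
orientation: [[0.468, 0.884, -0.002], [0.884, -0.468, 0.0], [-0.001, -0.002, -1.0]]
contact_force: [-0.3, -0.4, -0.4]
finger_gap: 9.4
finger_force: 30.0
```

```bash
python3 - <<'E'
from h import *
p=pose()[0];print(p,read_state()["finger_gap"]);go([*st((41.5,-17.5,0))[:2],p[2]],62);dots(p[2]+13+2)
E
```

```text
[665.94301244 -38.57238993  94.72217026] 9.441856513096257
shift [-0.0011  0.0008 -0.    ] n 1 row [-0.0011  0.0008 -0.    ] | turn [-0.12  0.04  0.12] n 1 row [-0.12  0.04  0.12]
252 [192. 266.] [627.5 -17.4] st [ -3.2 -15.7]
131 [233. 265.] [645.9 -26.1] st [ 17.2 -14.8]
135 [329. 264.] [687.8 -48.1] st [ 64.4 -14.6]
253 [370. 266.] [705.2 -58.3] st [ 84.6 -15.5]
```

>>> jog_arm --increments "-0.001 0.0008 0.03 0 0 0;0 0 0.02 0 0 0;0 0 0.011 0 0 0;0 0 0.002 0 0 0;0 0 0 0 0 0;0 0 0 0 0 0"

```text
t: 52.42
tcp_pos: [667.1, -40.6, 32.7]
orientation: [[0.469, 0.883, -0.0], [0.883, -0.469, 0.0], [0.0, -0.0, -1.0]]
contact_force: [-0.9, -0.7, -0.3]
finger_gap: 9.5
finger_force: 30.0
```

>>> jog_arm --increments "0 0 0.001 0 0 0;0 0 0.001 0 0 0;0 0 0.001 0 0 0;0 0 0.001 0 0 0;0 0 0 0 0 0"

```text
t: 53.05
tcp_pos: [666.5, -40.7, 29.4]
orientation: [[0.469, 0.883, -0.002], [0.883, -0.469, -0.0], [-0.001, -0.001, -1.0]]
contact_force: [-5.0, -0.5, 11.7]
finger_gap: 9.5
finger_force: 30.0
```

Seated (11.7 N). Release and return for the last bar.

>>> jog_arm --increments "0 0 0 0 0 0;0 0 0 0 0 0;0 0 0 0 0 0;0 0 0 0 0 0;0 0 -0.03 0 0 0;0 0 -0.05 0 0 0;0 0 -0.05 0 0 0;0 0 0 0 0 0;0 0 0 0 0 0" --jaw 0.04

```text
t: 54.18
tcp_pos: [666.2, -41.0, 157.3]
orientation: [[0.469, 0.883, -0.003], [0.883, -0.469, -0.0], [-0.001, -0.002, -1.0]]
contact_force: [0.1, -1.1, -0.7]
finger_gap: 39.8
finger_force: 0.0
```

```bash
python3 - <<'E'
from h import *
p=pose()[0];print(p);dots(44);go([510,125,p[2]],65.2)
E
```

```text
[666.24158975 -40.97419459 157.28038923]
110 [47. 24.] [576.1 157.6] st [-130.6  114.8]
112 [21. 25.] [558.3 165.8] st [-150.2  113.6]
86 [230. 197.] [627.9 -19.8] st [ -1.7 -17.7]
73 [256. 197.] [647.3 -29.8] st [ 20.1 -17.4]
75 [308. 197.] [686.3 -50.6] st [ 64.3 -17.5]
88 [334. 197.] [705.7 -60.9] st [ 86.3 -17.5]
81 [231. 233.] [612.5 -48. ] st [ -2.1 -49.8]
81 [256. 232.] [632.1 -58.3] st [ 20.  -49.7]
81 [307. 232.] [670.9 -78.9] st [ 64.  -49.7]
81 [332. 232.] [690.3 -89.2] st [ 86.  -49.7]
shift [ 7.350e-02 -2.154e-01 -2.000e-04] n 5 row [ 0.0147 -0.0431 -0.    ] | turn [-0.2   0.11 -3.19] n 1 row [-0.2   0.11 -3.19]
```

>>> jog_arm --increments "0.0147 -0.0431 0 0 0 0;0.0147 -0.0431 0 0 0 0;0.0147 -0.0431 0 0 0 0;0.0147 -0.0431 0 0 0 0;0.0147 -0.0431 0 0 0 0;0 0 0 0 0 -3.2;0 0 0 0 0 0;0 0 0 0 0 0;0 0 0 0 0 0"

```text
t: 55.35
tcp_pos: [511.1, 124.8, 157.8]
orientation: [[0.421, 0.907, -0.002], [0.907, -0.421, 0.0], [-0.001, -0.002, -1.0]]
contact_force: [-0.3, -0.4, 0.2]
finger_gap: 40.1
finger_force: 0.0
```

```bash
python3 - <<'E'
from h import *
p=pose()[0];print(p);dots(10);go([521,191.2,p[2]],65.2)
E
```

```text
[511.06967206 124.76529875 157.81037408]
75 [211. 118.] [481.  209.9] st [-239.2  116.3]
81 [235. 118.] [501.1 200.8] st [-217.2  117.7]
75 [285. 118.] [541.  182.2] st [-173.2  120. ]
74 [310. 118.] [561.  173.1] st [-151.2  121.3]
44 [462. 282.] [638.5 -44. ] st [ 19.  -34.1]
34 [486. 283.] [660.8 -54.9] st [ 43.8 -33.3]
12 [534. 284.] [704.5 -76.3] st [ 92.5 -31.7]
shift [ 0.0643 -0.0188  0.0001] n 2 row [ 0.0322 -0.0094  0.    ] | turn [-0.12  0.04 -0.07] n 1 row [-0.12  0.04 -0.07]
```

>>> jog_arm --increments "0.0318 -0.0094 0 0 0 0;0.0318 -0.0094 0 0 0 0;0 0 0.045 0 0 0;0 0 0.045 0 0 0;0 0 0.025 0 0 0;0 0 0 0 0 0;0 0 0.025 0 0 0;0 0 0.023 0 0 0;0 0 0 0 0 0;0 0 0 0 0 0"

```text
t: 56.65
tcp_pos: [521.3, 191.5, -3.3]
orientation: [[0.42, 0.908, 0.0], [0.908, -0.42, 0.001], [0.001, -0.0, -1.0]]
contact_force: [1.0, -0.1, 0.9]
finger_gap: 40.0
finger_force: 0.0
```

>>> jog_arm --increments "0 0 0 0 0 0;0 0 0 0 0 0;0 0 0 0 0 0;0 0 0 0 0 0;0 0 0 0 0 0;0 0 0 0 0 0" --jaw 0.004

```text
t: 57.4
tcp_pos: [520.4, 191.0, -4.6]
orientation: [[0.419, 0.908, -0.001], [0.908, -0.419, 0.0], [-0.001, -0.001, -1.0]]
contact_force: [-0.2, -0.5, 5.4]
finger_gap: 10.1
finger_force: 30.0
```

>>> jog_arm --increments "0 0 -0.02 0 0 0;0 0 -0.02 0 0 0;0 0 -0.03 0 0 0;0 0 -0.03 0 0 0;0 0 0 0 0 0;0 0 0 0 0 0"

```text
t: 58.15
tcp_pos: [520.2, 190.6, 95.2]
orientation: [[0.419, 0.908, -0.002], [0.908, -0.419, -0.0], [-0.001, -0.002, -1.0]]
contact_force: [-0.7, -0.3, -1.0]
finger_gap: 9.4
finger_force: 30.0
```

```bash
python3 - <<'E'
from h import *
p=pose()[0];print(p);go([*st((41.5,15,0))[:2],p[2]],62)
E
```

```text
[520.21672653 190.59535946  95.21041827]
shift [-0.1156  0.231  -0.0003] n 5 row [-0.0231  0.0462 -0.0001] | turn [-0.09  0.05  3.2 ] n 1 row [-0.09  0.05  3.2 ]
```

>>> jog_arm --increments "-0.0231 0.0462 0 0 0 0;-0.0231 0.0462 0 0 0 0;-0.0231 0.0462 0 0 0 0;-0.0231 0.0462 0 0 0 0;-0.0231 0.0462 0 0 0 0;0 0 0 0 0 3.2;0 0 0 0 0 0;0 0 0 0 0 0;0 0 0 0 0 0"

```text
t: 59.28
tcp_pos: [681.2, -9.9, 94.7]
orientation: [[0.468, 0.884, -0.002], [0.884, -0.468, 0.0], [-0.001, -0.002, -1.0]]
contact_force: [-0.7, 0.5, -0.7]
finger_gap: 9.9
finger_force: 30.0
```

```bash
python3 - <<'E'
from h import *
p=pose()[0];print(p,read_state()["finger_gap"]);go([*st((41.5,15,0))[:2],p[2]],62);dots(p[2]+13+2)
E
```

```text
[681.21707713  -9.86274437  94.71168514] 9.863360156909094
shift [-0.0011  0.0008 -0.    ] n 1 row [-0.0011  0.0008 -0.    ] | turn [-0.13  0.04  0.13] n 1 row [-0.13  0.04  0.13]
254 [192. 266.] [642.9  11.4] st [-3.1 16.9]
135 [233. 265.] [661.2   2.6] st [17.2 17.7]
138 [329. 265.] [703.  -19.5] st [64.5 17.8]
258 [370. 266.] [720.5 -29.6] st [84.7 17.1]
```

>>> jog_arm --increments "-0.001 0.0008 0.03 0 0 0;0 0 0.02 0 0 0;0 0 0.011 0 0 0;0 0 0.002 0 0 0;0 0 0 0 0 0;0 0 0 0 0 0"

```text
t: 60.08
tcp_pos: [682.5, -11.9, 32.7]
orientation: [[0.469, 0.883, -0.0], [0.883, -0.469, 0.0], [0.0, -0.0, -1.0]]
contact_force: [0.1, 0.5, -0.2]
finger_gap: 9.5
finger_force: 30.0
```

>>> jog_arm --increments "0 0 0.001 0 0 0;0 0 0.001 0 0 0;0 0 0.001 0 0 0;0 0 0.001 0 0 0;0 0 0 0 0 0"

```text
t: 60.7
tcp_pos: [681.9, -12.1, 29.4]
orientation: [[0.469, 0.883, -0.002], [0.883, -0.469, -0.0], [-0.001, -0.001, -1.0]]
contact_force: [-5.1, -0.6, 11.0]
finger_gap: 9.7
finger_force: 30.0
```

>>> jog_arm --increments "0 0 0 0 0 0;0 0 0 0 0 0;0 0 0 0 0 0;0 0 0 0 0 0;0 0 -0.03 0 0 0;0 0 -0.05 0 0 0;0 0 -0.05 0 0 0;0 0 -0.03 0 0 0;0 0 0 0 0 0;0 0 0 0 0 0" --jaw 0.04

```text
t: 61.95
tcp_pos: [681.3, -12.3, 186.5]
orientation: [[0.469, 0.883, -0.004], [0.883, -0.469, -0.0], [-0.002, -0.003, -1.0]]
contact_force: [0.2, -0.9, -0.7]
finger_gap: 39.8
finger_force: 0.0
```

```bash
python3 - <<'E'
from h import *
dots(44);marks();im=camera("wrist");a=camera("side")[180:380,140:407]
cv2.imwrite("pics/w11.png",np.hstack([cv2.resize(im,(400,300)),cv2.resize(a,(400,300))])[:,:,::-1])
E
```

```text
77 [235. 188.] [643.3   9.1] st [-1.6 15.1]
62 [258. 189.] [662.5  -1.3] st [20.2 14.9]
62 [306. 189.] [701.4 -22.1] st [64.3 14.8]
74 [329. 188.] [721.  -32.1] st [86.3 15.2]
69 [236. 221.] [627.9 -19.4] st [ -1.9 -17.3]
66 [259. 221.] [647.4 -29.8] st [ 20.2 -17.3]
65 [305. 221.] [686.3 -50.4] st [ 64.2 -17.3]
64 [328. 221.] [705.6 -60.7] st [ 86.1 -17.4]
63 [237. 252.] [612.4 -48. ] st [ -2.1 -49.8]
60 [259. 252.] [631.8 -58.2] st [ 19.8 -49.8]
61 [304. 252.] [670.7 -79. ] st [ 63.9 -49.9]
62 [326. 252.] [690.1 -89.3] st [ 85.8 -49.9]
green [ 84 100  10   8  55] 238.54545454545456 103.0 [ 0.384193   90.63945632]
red [ 86 109   5   6  27] 237.92592592592592 111.4074074074074 [-0.50250685 82.94041434]
```

View pics/w11.png

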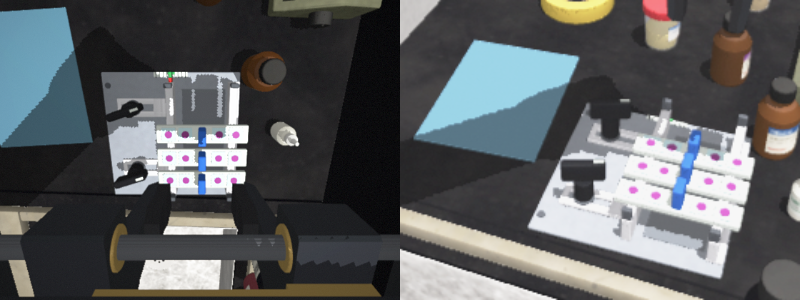

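All three bars lie flat, square and spaced, and the knobs are tight. I'll check the index once more from straight above.

```bash
python3 - <<'E'
from h import *
go([*st((0,10,0))[:2],110],62)
E
```

```text
shift [-0.0041 -0.0416  0.0765] n 2 row [-0.002  -0.0208  0.0383] | turn [-0.21  0.1   0.02] n 1 row [-0.21  0.1   0.02]
```

>>> jog_arm --increments "-0.002 -0.021 0 0 0 0;-0.002 -0.021 0 0 0 0;0 0 0.035 0 0 0;0 0 0.035 0 0 0;0 0 0 0 0 0;0 0 0 0 0 0;0 0 0 0 0 0;0 0 0 0 0 0"

```text
t: 63.15
tcp_pos: [643.7, 4.2, 119.1]
orientation: [[0.469, 0.883, 0.0], [0.883, -0.469, 0.0], [0.0, -0.0, -1.0]]
contact_force: [0.3, -0.9, 0.8]
finger_gap: 39.8
finger_force: 0.0
```

```bash
python3 - <<'E'
from h import *
marks();cols()
E
```

```text
green [125  96  11  10  70] 279.9428571428572 99.6 [3.24180366e-02 9.09008793e+01]
red [128 107   4   8  30] 279.5 110.5 [-0.32376624 82.89615417]
g 96 280 282; g 97 275 285; g 98 275 286; g 99 275 286; g 100 275 286; g 101 278 283; g 102 278 282; g 103 279 282; g 104 279 282; g 105 278 282; 
r 107 278 282; r 108 278 282; r 109 278 282;
```

```bash
python3 -c "
from bench import *
print(close_job())"
```

```text
the job is handed in; nothing more can be done
None
```

The job is handed in: both knobs were loosened, the rail was set to the mark (within about 0.3 mm), both knobs were tightened to their stops, and all three bars were then laid flat and square across the rails with gaps of about 8 mm.

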